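# Prime the chip and fit its heat sink

## Task

Take the bent-neck brush from its blue rest, dip its bristle tip well into the open white pot, then dab the tip lightly on the middle of the black chip on the circuit board. Lay the brush back in the rest's two notches and lower (do not drop) the finned heat sink over the board's two upright pins, one through each hole, until it sits flat on the chip. Leave the pot standing where it is and do not disturb the other things.

Things in the scene. Friction and masses are not known exactly. Their poses are not given: they have to be found in the camera images.
- brush: Bent-neck brush, 55 g. Yellow handle 10 x 10 mm along its x from -80 to +60 mm; origin on the handle's centre line (grip here, near the centre of mass). A 6 mm steel neck bends down to an 11 mm wide ferrule and dark tuft pointing along -z at x = +85 mm, tip 58 mm below the centre line. Starts in the rest, centre line 72 mm above the table, head past the rest's +x end.
- brush_tip (a point): Centre of the lower end of the bristle tuft, at (85, 0, -58) mm in the brush's frame. The tuft gives upward on a spring: 0.5 N per mm, 8 mm travel, then it is hard.
- rest: Fixed brush rest: dark base 110 (x) x 50 (y) x 6 mm, two blue posts 90 mm tall, 8 mm thick, at x = -42 and +42 mm, each with a notch open upward, 16 mm wide in y, flaring above 79 mm height to about 32 mm. Notch floors 67 mm above the table: a laid handle's centre line is at 72 mm. Origin: centre of the underside; x along the laid handle.
- pot: Small open white pot, empty, loose, standing on the table: 52 mm outside diameter, 40 mm tall, wall 3 mm (inside diameter 46 mm), floor 4 mm thick. 120 to 210 g. Origin: centre of the underside, z up to the mouth. A proper dip brings the bristle tip at least 15 mm below the rim.
- chip: Black chip with a grey patch, 26 (x) x 32 (y) mm, fixed. Origin: centre of its top face, 18 mm above the table. The two steel pins stand at y = -30 and +30 mm (x = 0): 5 mm diameter, top 3 mm tapered to 2 mm, tips 14 mm above the chip's top face. The small parts around it are lower than the chip.
- jig: Aluminium carrier plate 90 (x) x 130 (y) x 10 mm, fixed to the table, with a green circuit board (top face 12 mm above the table) that carries the chip and the pins. Origin: centre of the underside.
- sink: Loose finned heat sink, 70 to 120 g: base plate 80 (x) x 28 (y) x 4 mm, two 8 mm through holes at x = -30 and +30 mm; between them a fin block 36 (x) x 28 (y) mm, top 34 mm above the underside; grip it across y. Origin: centre of the underside, 18 mm above the table at the start. Either way round; seated, origin on the chip's origin, x along the chip's y.
- pad: Dark foam-grey pad, fixed, 70 (x) x 110 (y) x 18 mm, under the heat sink; origin at the centre of its underside.
- pot_lid: Black screw lid of the pot lying on the table, 58 mm diameter, 12 mm tall (bystander). Origin: centre of the underside.
- motor: Small copper-and-dark motor standing on the table, 29 mm diameter, 32 mm tall with its shaft (bystander). Origin: centre of the underside.
- spool: Grey spool of solder lying flat, 60 mm diameter, 38 mm tall (bystander). Origin: centre of the underside.
- driver: Screwdriver with a green handle, lying on the table, about 200 mm long (bystander). Its x runs from handle to blade.
- phone: Black phone lying flat, 150 x 72 x 8 mm (bystander). Origin: centre of the underside.
Not all that is in view belongs to the job. What is shaped like the rest but orange or pink is not meant.

How it is judged:
On the way, in this order (a step that is already met when the one before it is completed fails the run):
1. the bristle tip is in the pot, at least 15 mm below its rim (horizontal distance between brush_tip and pot below 0.023 m and z of brush_tip in the frame of pot between 0 and 0.025 m), for 0.1 s.
2. the bristle tip dabs the chip within 10 mm of its middle (0.2 N or more) (contact force between brush and chip above 0.2 N and horizontal distance between brush_tip and chip below 0.01 m), for 0.1 s.
3. the brush lies back in both notches of the rest, let go (horizontal distance between brush and rest below 0.025 m and z of brush in the frame of rest between 0.067 and 0.078 m and angle between the x axis of brush and the x axis of rest, either way round below 0.2 rad and angle between brush's own z axis and vertical below 0.35 rad and linear speed of brush below 0.03 m/s and contact force between the fingers and brush below 0.1 N), for 0.2 s.
At the end, for the whole second after the job is handed in: Heat sink flat and still on the chip, a pin through each hole (within 4 mm, 2.5 mm in height, 0.1 rad, tilt 0.06 rad). Brush let go in both notches, either way round (within 25 mm, 0.2 rad, head hanging down within 0.35 rad). Pot upright, within 30 mm of its start (all of step 3 and distance between sink and chip below 0.004 m and z of sink in the frame of chip below 0.0025 m and angle between the x axis of sink and the y axis of chip, either way round below 0.1 rad and angle between sink's own z axis and vertical below 0.06 rad and linear speed of sink below 0.02 m/s and angle between pot's own z axis and vertical below 0.15 rad and height (world z) of pot below 0.005 m and distance of pot from where it was at the start of the episode below 0.03 m); the robot touches nothing.
It fails at once if the pot is tipped over or pushed more than 30 mm (angle between pot's own z axis and vertical above 0.5 rad or distance of pot from where it was at the start of the episode above 0.03 m).
It fails at once if the brush is pressed on the chip with more than 12 N (contact force between brush and chip above 12 N).
It fails at once if the heat sink falls onto the board (faster than 0.35 m/s just above the chip) (horizontal distance between sink and chip below 0.02 m and z of sink in the frame of chip below 0.014 m and linear speed of sink above 0.35 m/s).
It fails at once if a bystander (pot lid, motor, spool, screwdriver, phone) is moved more than 40 mm (distance of any of pot_lid, motor, spool, driver, phone from where it was at the start of the episode above 0.04 m).
It also fails if it takes over 64 s, if anything falls off the work surface, if the arm or the gripper's body presses on something with over 40 N, if the wrist force passes 120 N, or if a joint passes its speed limit or range.

## Robot

A 7-joint arm with a two-finger parallel gripper is mounted at the origin on the work surface. World frame = base frame: x ahead of the robot, y to its left, z up, the work surface at z = 0. Lengths are in m, angles in rad, forces in N, time in s.
With the tool pointing down it reaches from about 0.4 to 0.9 m from the base axis. Payload 5.5 kg.
Tool frame: the origin (TCP) lies between the finger pads; the fingertips stand arm.nose_length ahead of it and the grasp point (between the pads) lies 6 mm ahead of it (arm.nose_length is the distance from the TCP to the fingertips, in m); y points along the fingers, x is the direction in which the jaws open and shut, and the axes are right-handed (so a half turn about y gives the same grasp; the last joint's range is limited). The gripper opens to 85 mm and grips with 20 to 120 N. Pads are 22 mm wide; open, the fingers measure 114 mm over their backs; the gripper's body (76 mm by 85 mm) begins 54 mm behind the grasp point. The pads swing forward as they close: fully open they stand 13 mm farther back than shut.
Start: joints at [-0.88, 0.501, -0.427, 1.55, 0.221, 1.138, -0.21], TCP at [0.27, 0.591, 0.256] pointing down, gripper open.
Joint ranges: [-2.88, 2.88], [-0.31, 2.03], [-1.54, 1.56], [0.2, 2.42], [-1.41, 4.55], [0.19, 2.02], [-2.57, 2.57]. Speed limits (rad/s): [2.57, 2.57, 3.14, 3.14, 3.14, 3.14, 3.14].

## Interface

Orientations are given as a unit quaternion [x, y, z, w].
In Python, from plant import arm, cams gives the robot as it stands.
- The arm moves only by the tool servo_tool, never from a script. Its argument "series" is a list that holds one entry, the list of rows, each a list of 5 numbers: the shift along the tool's x, y, z normalised to -1 to 1, where 1 is 200 mm, then the turn about the tool's y normalised to -1 to 1, where 1 is 180 degrees, then the opening, from 0 (shut) to 1 (fully open). In form: [[[dx, dy, dz, turn, hand], ...]]. A call has 1 to 8 rows; each row is the pose to reach, as a shift and turn from the pose commanded when the call began, along the tool's axes at that moment, turning the shorter way round; what a row does not reach only later rows make up. A row lasts 1/8 s, in which the tool goes at most 62.5 mm and 10.7 degrees, less where a joint would pass 70% of its speed; a pose out of reach is approached as far as the arm can. A call with a number of a shift or a turn outside -1 to 1 is refused whole. A call with a gripper value outside its range is refused whole. The fingers move at their own pace and stop on an object; "force" is the grip in N (left out, the last holds). Time passes only in rows, so rows that repeat a pose let the fingers close. It gives the time, the measured TCP pose, the force and the opening at its end, in the units of the state.
- arm.sense(): the state, without advancing time (a new reading comes with each control period).
- cams.camera(name): name is "side" or "top"; returns a dict with "image" (384x512x3 uint8, red, green, blue), "intrinsics" (3x3 intrinsics, pixels), "pose" (4x4, takes a point from camera to world coordinates). Camera axes: x right, y down, z forward; pixel columns grow to the right and rows downward; lengths in m; the calibration is good to about 2 mm. A picture is of the moment at which its call begins. There is no depth.
- arm.close_job(): hands the job in, once; it reports no verdict.
Trained networks look in a picture, given as the dict that the camera call returned (one of the last four; its "shot" number tells which), for a name from the list of things; names that differ only in an ending like _2 or _b are one class to them, and where a whole thing is asked for, a point or a joint stands for the part that bears it (a point fixed in the world has none). Each returns a list of dicts, best first, with "score" (0 to 1); they miss things now and then, are a little off and sometimes report something else, mostly with a low value. They report only what shows in the picture. A call takes as long as a camera call. They do not tell look-alikes from the thing itself.
- cams.silhouettes(picture, thing): "region" (384x512 bool, what is visible of it) and "xy" ([column, row] in pixels, amid what is visible of it).
- cams.pinpoint(picture, thing): "xy" ([column, row] in pixels: a listed point, or the origin of a listed thing).
The state is a dict: "t": time; "joint_pos": joint angles; "qd": joint speeds; "joint_efforts": joint torques, N m; "tcp_pos": TCP position; "eef_rot": TCP orientation; "force": force on the tool from outside, world axes, zero at the start; "wrist_torque": the same for the moment, N m; "finger_gap": finger opening in m.
Only numpy, scipy, OpenCV 4.12 (cv2) and the standard library are available. Lean on these libraries where they do the work, as an engineer would, in place of code of your own. Each camera call takes 0.05 s, during which the arm holds its last target.

## Working session

There is one attempt and no reset: what is moved stays moved. The work goes in short steps, Python scripts to look and compute and a tool call to move; the robot and the scene stay as the last step left them, time stands still between calls to the robot, and variables do not carry over. Pictures are saved under pics/ and viewed, and the job is handed in when it is done.

Besides the shell and the picture viewer there is one more tool, called after "Call:" as name([rows], argument=value, ...), one row to a line, values as JSON. servo_tool: Moves the arm, as the interface text tells. Its arguments: {"type":"object","properties":{"series":{"type":"array","items":{"type":"array","items":{"type":"array","items":{"type":"number"}}}},"force":{"type":"number"}},"required":["series"]}

```bash
ls; mkdir -p pics
cat > h.py <<'E'
import numpy as np, cv2
from plant import arm, cams
def save(c,n): cv2.imwrite('pics/'+n+'.png',cv2.cvtColor(c['image'],cv2.COLOR_RGB2BGR))
def ray(c,xy,z):
    K=np.array(c['intrinsics']);P=np.array(c['pose'])
    d=P[:3,:3]@np.linalg.inv(K)@np.array([xy[0],xy[1],1.]);o=P[:3,3]
    return o+d*(z-o[2])/d[2]
def proj(c,p):
    K=np.array(c['intrinsics']);P=np.array(c['pose'])
    q=K@(P[:3,:3].T@(np.array(p)-P[:3,3]));return q[:2]/q[2]
E
python3 - <<'E'
from h import *
for n in ['top','side']:
    c=cams.camera(n);save(c,n+'0')
    print(n,np.round(c['pose'],3).tolist(),np.round(c['intrinsics'],1).tolist())
    for t in ['brush','brush_tip','rest','pot','chip','jig','sink','pad','pot_lid','motor','spool','driver','phone']:
        for r in cams.pinpoint(c,t)[:3]: print(t,np.round(r['xy'],1),round(r['score'],2))
s=arm.sense();print({k:np.round(v,3).tolist() for k,v in s.items()},arm.nose_length)
E
```

```text
pics
top [[0.016, -0.986, 0.164, 0.298], [-1.0, -0.014, 0.011, -0.189], [-0.008, -0.165, -0.986, 1.299], [0.0, 0.0, 0.0, 1.0]] [[414.2, 0.0, 256.8], [0.0, 414.2, 185.4], [0.0, 0.0, 1.0]]
brush [283.  184.1] 0.68
rest [412.  241.3] 0.7
rest [278.2 186.6] 0.67
rest [311.6 231.7] 0.66
pot [185.8 209. ] 0.62
chip [200.4 140.9] 0.44
jig [203.4 142.8] 0.6
sink [111.3 196.5] 0.84
sink [157.4 208.6] 0.31
pad [109.6 196.7] 0.63
pot_lid [246.1 219.7] 0.62
pot_lid [114.6 198.6] 0.2
motor [157.5 210. ] 0.38
spool [133.9 142.3] 0.58
driver [280.1 138.5] 0.76
phone [341.6 179. ] 0.95
side [[0.689, -0.462, 0.559, -0.239], [-0.724, -0.415, 0.55, -0.92], [-0.022, -0.784, -0.621, 0.926], [0.0, 0.0, 0.0, 1.0]] [[419.1, 0.0, 249.6], [0.0, 419.1, 189.5], [0.0, 0.0, 1.0]]
brush [263.4 204.1] 0.57
rest [264.6 220.2] 0.86
rest [255.3 258.1] 0.84
rest [343.6 332.9] 0.73
pot [190.2 191.2] 0.81
pot [173.5 188.4] 0.39
chip [240.8 164.2] 0.6
jig [240.5 173. ] 0.58
sink [156.  162.3] 0.58
pad [155.4 162.9] 0.56
pot_lid [219.9 223.2] 0.71
motor [172.7 187.7] 0.47
spool [201.1 151.6] 0.69
spool [262.3 218.5] 0.28
driver [294.1 199.1] 0.62
phone [322.5 242.6] 0.72
{'t': 1.4, 'joint_pos': [-0.88, 0.501, -0.427, 1.55, 0.221, 1.138, -0.21], 'qd': [-0.001, 0.001, 0.003, -0.0, -0.001, -0.001, 0.002], 'joint_efforts': [-0.0, -56.936, -5.811, -28.133, 0.013, 0.002, 0.0], 'tcp_pos': [0.27, 0.591, 0.256], 'eef_rot': [-0.595, -0.382, 0.382, 0.595], 'force': [-0.258, 0.278, 0.255], 'wrist_torque': [-0.006, -0.054, 0.001], 'finger_gap': 0.085} 0.025
```

View pics/top0.png

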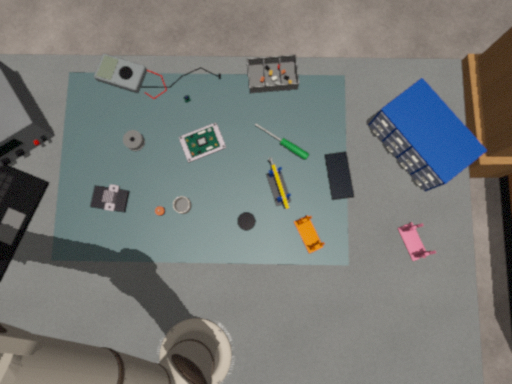

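View pics/side0.png

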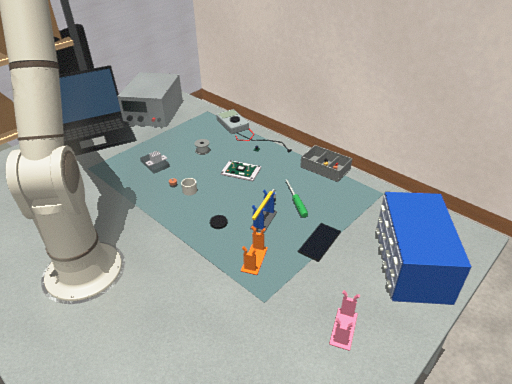

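Run:
```python
import cv2
a=cv2.imread('pics/top0.png');b=cv2.imread('pics/side0.png')
cv2.imwrite('pics/tc.png',cv2.resize(a[115:265,80:280],None,fx=4,fy=4,interpolation=cv2.INTER_CUBIC))
cv2.imwrite('pics/tc2.png',cv2.resize(a[150:270,240:440],None,fx=4,fy=4,interpolation=cv2.INTER_CUBIC))
cv2.imwrite('pics/sc.png',cv2.resize(b[120:270,130:330],None,fx=4,fy=4,interpolation=cv2.INTER_CUBIC))
```

```text
(no output)
```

View pics/tc.png

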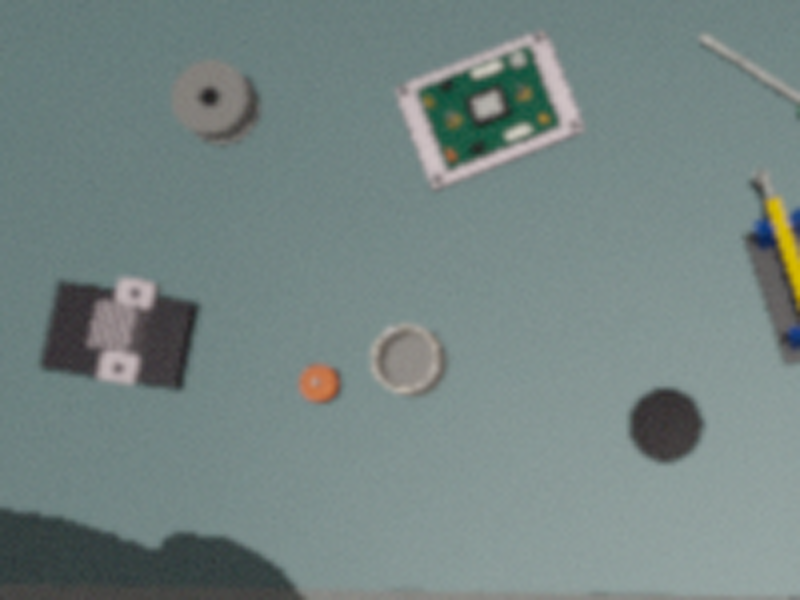

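View pics/tc2.png

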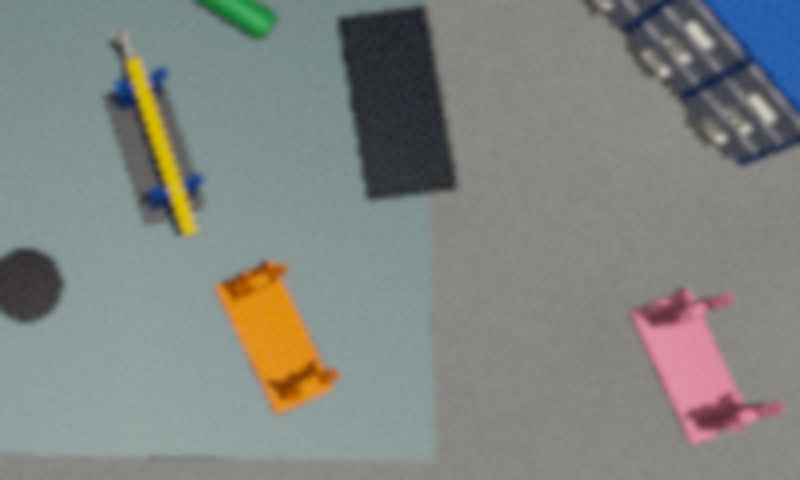

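View pics/sc.png

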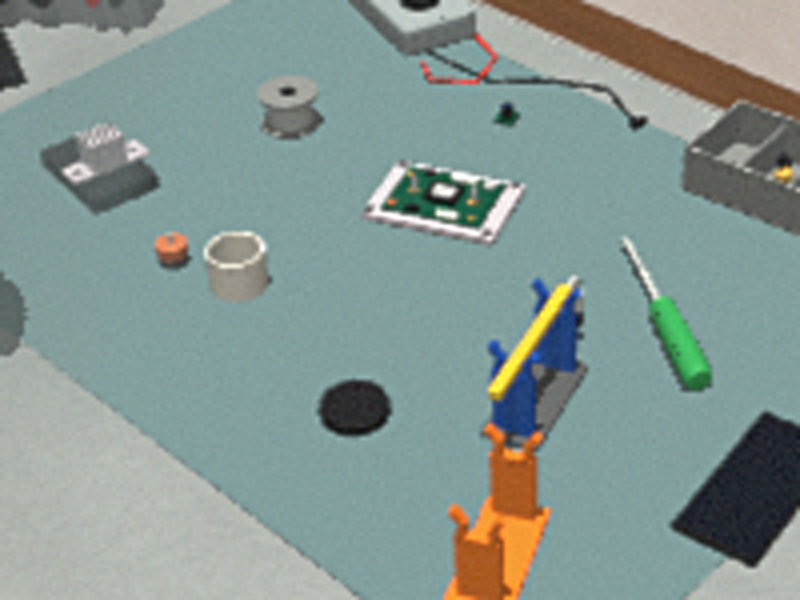

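Run:
```python
from h import *
import pickle
D={}
for n in ['top','side']:
    c=cams.camera(n);D[n]={'c':c,'s':{}}
    for t in ['brush','rest','pot','chip','jig','sink','pad']:
        D[n]['s'][t]=r=cams.silhouettes(c,t)
        print(n,t,[(np.round(q['xy']).tolist(),round(q['score'],2),int(q['region'].sum())) for q in r[:3]])
    im=c['image'].copy()
    for t,col in zip(D[n]['s'],[(255,0,0),(0,255,0),(255,255,0),(255,0,255),(0,0,255),(255,128,0),(0,255,255)]):
        if t in('chip','pad'):continue
        k=D[n]['s'][t]
        if k:
            cs,_=cv2.findContours(k[0]['region'].astype(np.uint8),cv2.RETR_EXTERNAL,cv2.CHAIN_APPROX_NONE)
            for q in cs:
                for p in q[:,0]: im[p[1],p[0]]=col
    r=im[115:270,80:335] if n=='top' else im[120:275,130:385]
    cv2.imwrite('pics/ov_%s.png'%n,cv2.cvtColor(cv2.resize(r,None,fx=3,fy=3,interpolation=cv2.INTER_NEAREST),cv2.COLOR_RGB2BGR))
pickle.dump(D,open('D.pkl','wb'));print(arm.sense()['t'])
```

```text
top brush [([282.0, 180.0], 0.55, 186)]
top rest [([276.0, 188.0], 0.68, 379), ([308.0, 230.0], 0.68, 564), ([413.0, 242.0], 0.57, 642)]
top pot [([180.0, 205.0], 0.65, 232)]
top chip []
top jig [([202.0, 144.0], 0.98, 1106)]
top sink [([110.0, 200.0], 0.63, 273), ([277.0, 190.0], 0.42, 461)]
top pad [([100.0, 196.0], 0.65, 594)]
side brush [([264.0, 204.0], 0.55, 115)]
side rest [([343.0, 329.0], 0.88, 973), ([264.0, 216.0], 0.7, 432), ([252.0, 253.0], 0.58, 712)]
side pot [([264.0, 201.0], 0.75, 163), ([189.0, 187.0], 0.54, 207)]
side chip [([240.0, 168.0], 0.63, 50)]
side jig [([242.0, 172.0], 0.59, 549)]
side sink [([152.0, 158.0], 0.56, 161)]
side pad [([155.0, 164.0], 0.53, 246)]
2.2
```

View pics/ov_top.png

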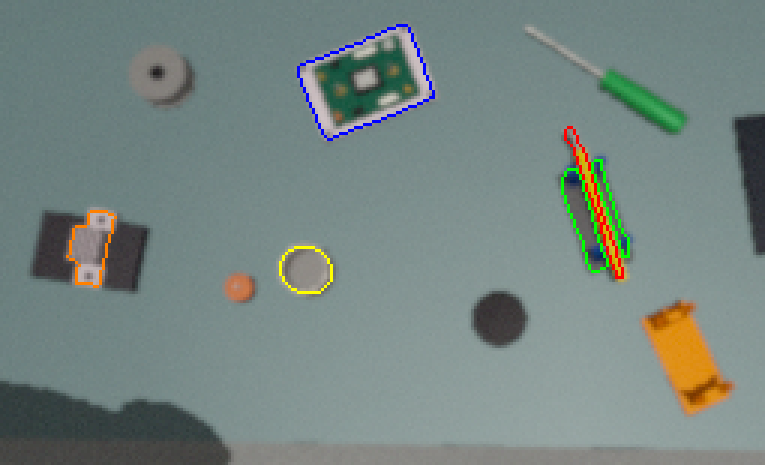

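View pics/ov_side.png

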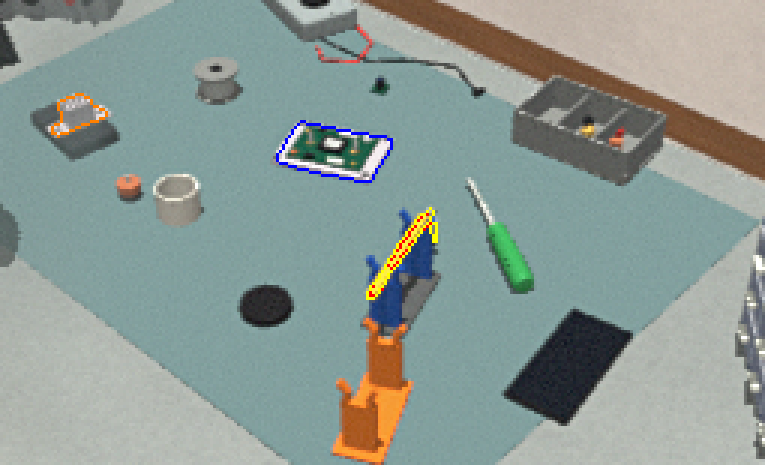

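```bash
cat > fit.py <<'E'
from h import *
import pickle
from scipy.optimize import minimize
SS=6
def box(x0,x1,y0,y1,z0,z1): return np.array([[x,y,z] for x in(x0,x1) for y in(y0,y1) for z in(z0,z1)])/1e3
def disc(r,z,n=48):
    a=np.linspace(0,2*np.pi,n,endpoint=False);return np.c_[r*np.cos(a),r*np.sin(a),0*a+z]/1e3
def cyl(r,z0,z1): return np.r_[disc(r,z0),disc(r,z1)]
def place(pts,x,y,yaw):
    c,s=np.cos(yaw),np.sin(yaw);return np.c_[pts[:,0]*c-pts[:,1]*s+x,pts[:,0]*s+pts[:,1]*c+y,pts[:,2]]
def projn(c,P):
    K=np.array(c['intrinsics']);T=np.array(c['pose'])
    q=(P-T[:3,3])@T[:3,:3]@K.T;return q[:,:2]/q[:,2:]
def cov(c,parts,win,nl):
    u0,v0,u1,v1=win;L=np.zeros(((v1-v0)*SS,(u1-u0)*SS),np.uint8)
    for lab,P in parts:
        p=(projn(c,P)+0.5-[u0,v0])*SS-0.5
        h=cv2.convexHull(p.astype(np.float32))
        cv2.fillConvexPoly(L,np.round(h*16).astype(np.int32),lab,shift=4)
    out=[]
    for l in range(nl):
        m=cv2.GaussianBlur((L==l).astype(np.float32),(0,0),SS*0.6)
        out.append(m.reshape(v1-v0,SS,u1-u0,SS).mean((1,3)).ravel())
    return np.stack(out,1)
def cost(c,parts,win,nl,f=lambda i:i):
    u0,v0,u1,v1=win;I=f(c['image'][v0:v1,u0:u1].astype(float));I=I.reshape(-1,I.shape[-1])
    A=cov(c,parts,win,nl);A=A[:,A.sum(0)>1]
    X=np.linalg.lstsq(A,I,rcond=None)[0];R=I-A@X
    return np.minimum((R**2).sum(1),3000).mean()
def fit(cw,model,nl,x0,steps,f=lambda i:i):
    g=lambda x:sum(cost(c,model(x),w,nl,f) for c,w in cw)
    x0=np.array(x0,float);best=None
    for k in range(3):
        S=np.vstack([x0]+[x0+np.eye(len(x0))[i]*steps[i]/(k+1) for i in range(len(x0))])
        r=minimize(g,x0,method='Nelder-Mead',options=dict(initial_simplex=S,xatol=1e-5,fatol=1e-3,maxiter=600));x0=r.x
    return r.x,r.fun
def jig(x):
    P=lambda p:place(p,*x[:3]); bx,by=x[3],x[4]
    return [(1,P(box(-45,45,-65,65,0,10))),(2,P(box(-45,45,-65,65,10,10))),(3,P(box(-bx,bx,-by,by,12,12))),(4,P(box(-13,13,-16,16,12,18))),(4,P(box(-13,13,-16,16,18,18)))]
def sink(x):
    P=lambda p:place(p,*x[:3]);Q=lambda p:place(p,*x[3:6])
    return [(1,Q(box(-35,35,-55,55,0,18))),(2,Q(box(-35,35,-55,55,18,18))),(3,P(box(-40,40,-14,14,18,22))),(4,P(box(-18,18,-14,14,22,52))),(5,P(box(-18,18,-14,14,52,52)))]
def brush(x): return [(1,place(box(-80,60,-5,5,67,77),*x[:3]))]
def pot(x):
    P=lambda p:place(p,x[0],x[1],0)
    return [(1,P(cyl(26,0,40))),(2,P(disc(26,40))),(3,P(disc(23,40)))]
def rest(x):
    P=lambda p:place(p,*x[:3]);return [(1,P(box(-55,55,-25,25,0,6)))]
yel=lambda i:np.clip(np.minimum(i[...,0],i[...,1])-i[...,2],0,150)[...,None]
def win(c,x,y,r,z=0.02):
    u,v=proj(c,[x,y,z]);return int(u-r),int(v-r),int(u+r),int(v+r)
E
cat > run.py <<'E'
from fit import *
D=pickle.load(open('D.pkl','rb'));T,S=D['top']['c'],D['side']['c']
def go(name,model,nl,x0,st,r,f=lambda i:i,z=0.02):
    w=[(c,win(c,x0[0],x0[1],rr,z)) for c,rr in((T,r[0]),(S,r[1]))]
    for lab,cw in(('both',w),('top',w[:1]),('side',w[1:])):
        x,e=fit(cw,model,nl,x0,st,f);x0=x if lab=='both' else x0
        print(name,lab,np.round(x,4).tolist(),round(e,1),flush=True)
    return x0
g=lambda u,v,z:ray(T,(u,v),z)[:2]
R={}
p=g(202,142.5,.01);a=ray(T,(181,137.5),.01)-ray(T,(215,124),.01);R['jig']=go('jig',jig,5,[*p,np.arctan2(a[1],a[0])-np.pi/2,40,48],[.01,.01,.1,4,4],(30,30))
p=g(109,197,.02);a=ray(T,(114,188),.02)-ray(T,(110,206.5),.02);ya=np.arctan2(a[1],a[0]);R['sink']=go('sink',sink,6,[*p,ya,*p,ya],[.01,.01,.1,.01,.01,.1],(27,24))
p=g(281,187,.072);a=ray(T,(272,163),.072)-ray(T,(288,208),.072);R['brush']=go('brush',brush,2,[*p,np.arctan2(a[1],a[0])],[.01,.01,.1],(34,34),yel,.072)
p=g(181,205,.04);R['pot']=go('pot',pot,4,[*p],[.01,.01],(16,16))
pickle.dump(R,open('R.pkl','wb'))
E
time python3 run.py
```

```text
jig both [0.6525, 0.0034, 0.3986, 35.6273, 48.3923] 786.4
jig top [0.6527, 0.0039, 0.3992, 35.5354, 48.3629] 333.3
jig side [0.651, 0.0017, 0.3997, 35.1832, 49.6907] 420.3
sink both [0.4677, 0.2797, -0.1312, 0.4647, 0.2876, -0.1372] 445.5
sink top [0.4674, 0.2795, -0.145, 0.4646, 0.2878, -0.1378] 96.7
sink side [0.468, 0.2792, -0.1244, 0.4653, 0.2877, -0.1428] 341.2
brush both [0.5115, -0.2414, 0.3238] 151.7
brush top [0.5109, -0.2417, 0.3252] 44.5
brush side [0.5123, -0.2401, 0.328] 102.6
pot both [0.4463, 0.0568] 450.7
pot top [0.4465, 0.0573] 101.3
pot side [0.445, 0.055] 327.8
real	1m22.834s
user	1m46.854s
sys	0m8.631s
```

```bash
cat > run2.py <<'E'
from fit import *
D=pickle.load(open('D.pkl','rb'));T,S=D['top']['c'],D['side']['c'];R=pickle.load(open('R.pkl','rb'))
J=R['jig']
def jc(x):
    P=lambda p:place(p,*x[:3])
    return jig(J)[:3]+[(4,P(box(-13,13,-16,16,12,18))),(5,P(box(-13,13,-16,16,18,18))),(6,P(box(-x[3],x[3],-x[3],x[3],18,18)))]
for l,cs in(('both',(T,S)),('top',(T,)),('side',(S,))):
    x,e=fit([(c,win(c,J[0],J[1],9,.018)) for c in cs],jc,7,[*J[:3],9],[.006,.006,.1,2]);print('chip',l,np.round(x,4),round(e,1))
# overlay
for n,c in(('top',T),('side',S)):
    big=cv2.resize(c['image'],None,fx=4,fy=4,interpolation=cv2.INTER_CUBIC)
    for m,k in((jig,'jig'),(sink,'sink'),(brush,'brush'),(pot,'pot')):
        for lab,P in m(R[k]):
            h=cv2.convexHull(((projn(c,P)+.5)*4-.5).astype(np.float32)).astype(np.int32);cv2.polylines(big,[h],True,(255,0,0),1)
    for y in(-.03,.03):
        q=place(np.array([[0,y,.012],[0,y,.032]]),*J[:3]);q=((projn(c,q)+.5)*4-.5).astype(int);cv2.line(big,q[0].tolist(),q[1].tolist(),(0,255,255),1)
    b=big[460:1060,320:1280] if n=='top' else big[480:1080,480:1280]
    if n=='top': b=cv2.resize(b,(800,500))
    cv2.imwrite('pics/fit_%s.png'%n,cv2.cvtColor(b,cv2.COLOR_RGB2BGR))
E
python3 run2.py
```

```text
chip both [6.5320e-01 3.7000e-03 3.8700e-01 9.5249e+00] 2479.5
chip top [6.5340e-01 4.0000e-03 3.9440e-01 9.6901e+00] 986.0
chip side [6.5290e-01 3.3000e-03 4.4000e-01 9.5266e+00] 1479.5
```

View pics/fit_top.png

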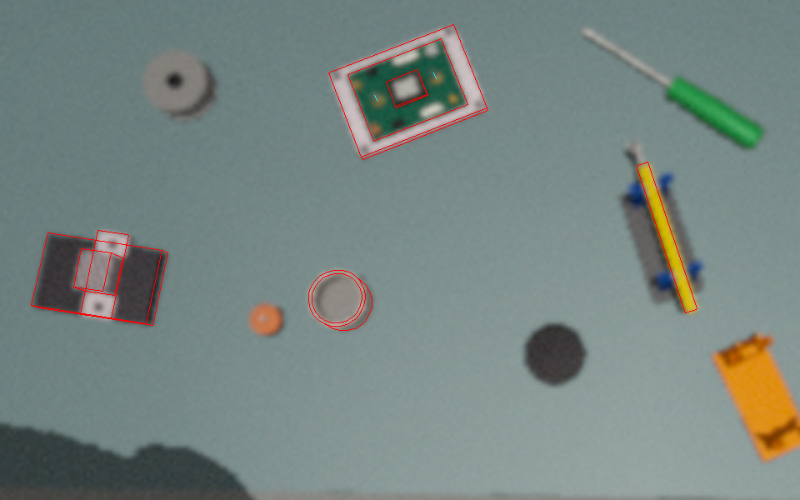

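View pics/fit_side.png

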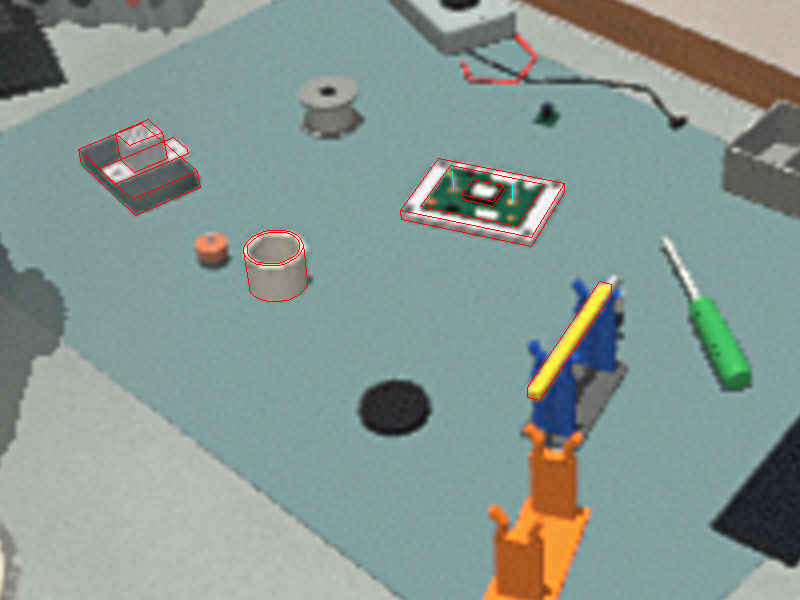

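```bash
cat > mv.py <<'E'
from h import *
from scipy.spatial.transform import Rotation as Ro
def go(p,head=None,nm=''):
    """head: wanted world heading(rad) of tool x, modulo pi"""
    s=arm.sense();R=Ro.from_quat(s['eef_rot']).as_matrix();d=R.T@(np.array(p)-s['tcp_pos'])
    h=np.arctan2(R[1,0],R[0,0]);t=0
    if head is not None:
        e=(head-h+np.pi/2)%np.pi-np.pi/2; t=np.sign(R[2,1])*e
    print(nm,'shift/200mm',np.round(d/.2,4).tolist(),'turn/pi',round(t/np.pi,4),'alt',round((t-np.sign(t)*np.pi)/np.pi,4),'heading',round(h,4),'rows>=',round(np.linalg.norm(d)/.0625,1),round(abs(np.degrees(t))/10.7,1))
    return s
def st():
    s=arm.sense();print({k:np.round(s[k],3).tolist() for k in('t','joint_pos','tcp_pos','eef_rot','force','finger_gap')});return s
E
python3 - <<'E'
from mv import *
s=st();print(np.round(Ro.from_quat(s['eef_rot']).as_matrix(),3))
go([.5115,-.2414,.16],.324+np.pi/2,'brush hover')
go([.5115,-.2414,.078],.324+np.pi/2,'brush')
go([.4677,.2797,.16],-.135+np.pi/2,'sink')
go([.653,.0037,.16],.397,'chip')
E
```

```text
{'t': 2.2, 'joint_pos': [-0.88, 0.501, -0.427, 1.55, 0.221, 1.138, -0.21], 'tcp_pos': [0.27, 0.591, 0.256], 'eef_rot': [-0.595, -0.383, 0.382, 0.595], 'force': [0.424, 0.906, 0.189], 'finger_gap': 0.086}
[[ 0.415  0.    -0.91 ]
 [ 0.91   0.     0.415]
 [ 0.    -1.    -0.   ]]
brush hover shift/200mm [-3.2875, 0.4814, -2.8277] turn/pi -0.2393 alt 0.7607 heading 1.1431 rows>= 14.0 4.0
brush shift/200mm [-3.2875, 0.8914, -2.8277] turn/pi -0.2393 alt 0.7607 heading 1.1431 rows>= 14.2 4.0
sink shift/200mm [-1.0075, 0.4815, -1.5478] turn/pi -0.0932 alt 0.9068 heading 1.1431 rows>= 6.1 1.6
chip shift/200mm [-1.8789, 0.4815, -2.9632] turn/pi 0.2375 alt -0.7625 heading 1.1431 rows>= 11.3 4.0
```

Call:
servo_tool([
  [[-1, 0.1, -0.86, 0, 0.6], [-1, 0.1, -0.86, 0, 0.6], [-1, 0.1, -0.86, 0, 0.6], [-1, 0.1, -0.86, 0, 0.6], [-1, 0.1, -0.86, 0, 0.6]],
], force=40)

```text
t: 2.82
tcp_pos: [0.3447, 0.3334, 0.236]
eef_rot: [0.597, 0.38, -0.381, -0.595]
force: [-0.2, 0.6, -0.3]
finger_gap: 0.0514
```

Call:
servo_tool([
  [[-1, 0.1, -0.86, 0, 0.6], [-1, 0.1, -0.86, 0, 0.6], [-1, 0.1, -0.86, 0, 0.6], [-1, 0.1, -0.86, 0, 0.6], [-1, 0.1, -0.86, 0, 0.6]],
])

```text
t: 3.45
tcp_pos: [0.4177, 0.0815, 0.2164]
eef_rot: [0.596, 0.381, -0.381, -0.595]
force: [-0.5, 1.3, -0.4]
finger_gap: 0.0511
```

Run:
```python
from mv import *
st()
go([.5115,-.2414,.16],.324+np.pi/2,'brush hover')
```

```text
{'t': 3.45, 'joint_pos': [-0.086, 0.125, -0.182, 2.132, 0.03, 0.886, 0.851], 'tcp_pos': [0.418, 0.081, 0.216], 'eef_rot': [0.596, 0.381, -0.381, -0.595], 'force': [-0.515, 1.292, -0.366], 'finger_gap': 0.051}
brush hover shift/200mm [-1.2681, 0.2832, -1.1034] turn/pi -0.2411 alt 0.7589 heading 1.1375 rows>= 5.5 4.1
```

Call:
servo_tool([
  [[-0.2, 0.05, -0.2, 0.059, 0.6], [-0.4, 0.1, -0.35, 0.118, 0.6], [-0.6, 0.15, -0.5, 0.177, 0.6], [-0.7, 0.15, -0.6, 0.236, 0.6], [-0.8, 0.15, -0.7, 0.295, 0.6], [-0.9, 0.15, -0.8, 0.354, 0.6], [-1, 0.15, -0.9, 0.4, 0.6]],
])

```text
t: 4.32
tcp_pos: [0.4991, -0.171, 0.1864]
eef_rot: [-0.706, 0.041, -0.041, 0.706]
force: [-0.3, 0.1, -0.1]
finger_gap: 0.0513
```

Run:
```python
from mv import *
st()
go([.5115,-.2414,.14],.324+np.pi/2,'brush hover')
```

```text
{'t': 4.325, 'joint_pos': [0.135, 0.338, 0.173, 1.94, -0.076, 0.869, 0.232], 'tcp_pos': [0.499, -0.171, 0.186], 'eef_rot': [-0.706, 0.041, -0.041, 0.706], 'force': [-0.283, 0.054, -0.092], 'finger_gap': 0.051}
brush hover shift/200mm [0.1024, 0.2318, -0.3428] turn/pi 0.3599 alt -0.6401 heading -0.1163 rows>= 1.4 6.1
```

Call:
servo_tool([
  [[0.102, 0.2, -0.343, 0.06, 0.6], [0.102, 0.2, -0.343, 0.12, 0.6], [0.102, 0.2, -0.343, 0.18, 0.6], [0.102, 0.2, -0.343, 0.24, 0.6], [0.102, 0.2, -0.343, 0.3, 0.6], [0.102, 0.22, -0.343, 0.36, 0.6], [0.102, 0.22, -0.343, 0.36, 0.6], [0.102, 0.22, -0.343, 0.36, 0.6]],
])

```text
t: 5.32
tcp_pos: [0.5107, -0.2414, 0.1422]
eef_rot: [-0.576, 0.411, -0.411, 0.576]
force: [0.1, -0.6, -0.1]
finger_gap: 0.051
```

Run:
```python
from mv import *
st()
go([.5115,-.2414,.078],.324+np.pi/2,'brush')
for n in('top','side'):
    c=cams.camera(n);save(c,n+'1')
    u=proj(c,[.5115,-.2414,.08]);a,b=int(u[0])-60,int(u[1])-60;print(a,b)
    cv2.imwrite('pics/%s1c.png'%n,cv2.cvtColor(cv2.resize(c['image'][b:b+120,a:a+120],None,fx=5,fy=5,interpolation=2),cv2.COLOR_RGB2BGR))
```

```text
{'t': 5.325, 'joint_pos': [0.052, 0.488, 0.435, 1.886, -0.273, 0.826, -0.61], 'tcp_pos': [0.511, -0.241, 0.142], 'eef_rot': [-0.576, 0.411, -0.411, 0.576], 'force': [0.14, -0.582, -0.133], 'finger_gap': 0.051}
brush shift/200mm [0.0015, 0.3212, 0.0036] turn/pi 0.0023 alt -0.9977 heading -1.2395 rows>= 1.0 0.0
218 122
203 140
```

View pics/side1c.png

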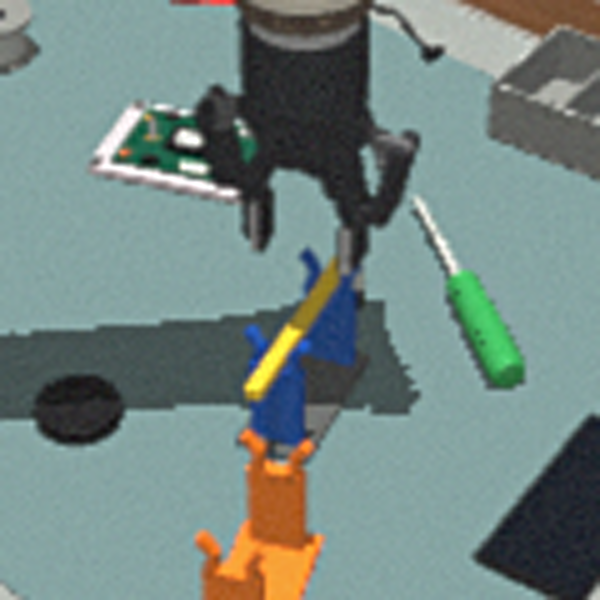

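View pics/top1c.png

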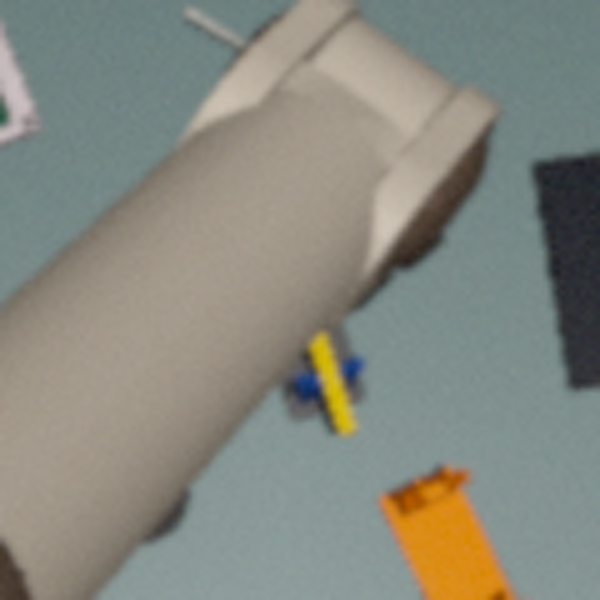

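The side crop (5x, origin 203,140) shows the open fingers at crop (258,245) and (350,260), either side of the yellow handle. There are three rest-shaped things: blue (278,187), orange (310,233) and pink (413,241) in the top view. Blue is the one meant, because of its colour and because it holds the brush. I'm going down now.

Call:
servo_tool([
  [[0.001, 0.16, 0.003, 0, 0.6], [0.001, 0.28, 0.003, 0.002, 0.6], [0.001, 0.32, 0.003, 0.002, 0.6], [0.001, 0.32, 0.003, 0.002, 0.4], [0.001, 0.32, 0.003, 0.002, 0], [0.001, 0.32, 0.003, 0.002, 0], [0.001, 0.32, 0.003, 0.002, 0], [0.001, 0.32, 0.003, 0.002, 0]],
], force=50)

```text
t: 6.42
tcp_pos: [0.5114, -0.2428, 0.0794]
eef_rot: [-0.573, 0.413, -0.415, 0.573]
force: [-0.7, 0.6, 6.2]
finger_gap: 0.0091
```

Run:
```python
from mv import *
st()
```

```text
{'t': 6.425, 'joint_pos': [0.089, 0.585, 0.394, 1.911, -0.332, 0.708, -0.572], 'tcp_pos': [0.511, -0.243, 0.079], 'eef_rot': [-0.573, 0.413, -0.415, 0.573], 'force': [-0.736, 0.614, 6.18], 'finger_gap': 0.009}
```

Call:
servo_tool([
  [[0, -0.1, 0, 0, 0], [0, -0.3, 0, 0, 0], [0, -0.4, 0, 0, 0], [0, -0.4, 0, 0, 0]],
])

```text
t: 6.92
tcp_pos: [0.512, -0.2429, 0.1609]
eef_rot: [-0.573, 0.412, -0.415, 0.574]
force: [0.4, -0.1, 0.0]
finger_gap: 0.0088
```

Run:
```python
from mv import *
s=st()
R=Ro.from_quat(s['eef_rot']).as_matrix();print('heading',np.arctan2(R[1,0],R[0,0]))
c=cams.camera('side');save(c,'side2')
r=cams.pinpoint(c,'brush_tip');print([(q['xy'],q['score']) for q in r[:2]])
h=np.arctan2(R[1,0],R[0,0])+np.pi/2
e=s['tcp_pos']+[.085*np.cos(h),.085*np.sin(h),-.064];print(proj(c,e),proj(c,[*s['tcp_pos'][:2],s['tcp_pos'][2]-.006]))
u=proj(c,s['tcp_pos']);a,b=int(u[0])-60,int(u[1])-60;print(a,b)
cv2.imwrite('pics/side2c.png',cv2.cvtColor(cv2.resize(c['image'][b:b+120,a:a+120],None,fx=5,fy=5,interpolation=2),cv2.COLOR_RGB2BGR))
```

```text
{'t': 6.925, 'joint_pos': [0.04, 0.463, 0.453, 1.874, -0.262, 0.858, -0.628], 'tcp_pos': [0.512, -0.243, 0.161], 'eef_rot': [-0.573, 0.412, -0.415, 0.574], 'force': [0.408, -0.058, 0.026], 'finger_gap': 0.009}
heading -1.2507997901368046
[([202.4, 153.5], 0.32)]
[274.57574172 181.3410644 ] [264.0816885  181.68441128]
204 120
```

View pics/side2c.png

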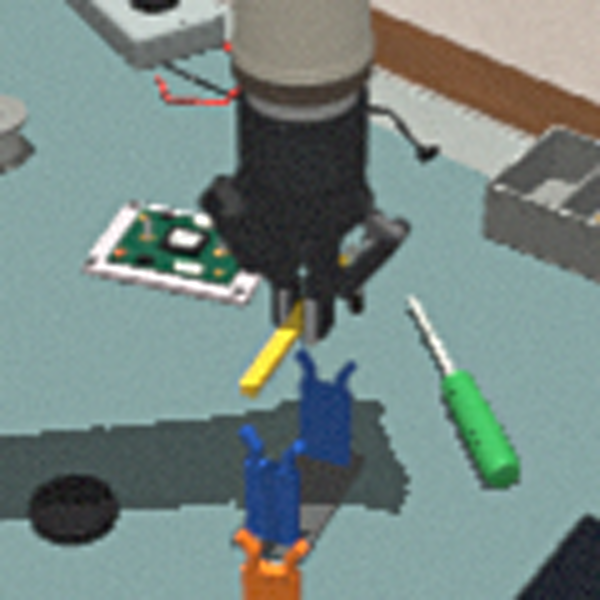

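Run:
```python
from mv import *
go([.4403,-.028,.15],1.5-np.pi/2,'pot')
```

```text
pot shift/200mm [-1.1261, 0.042, 0.0038] turn/pi -0.3756 alt 0.6244 heading -1.2507 rows>= 3.6 6.3
```

Call:
servo_tool([
  [[-0.2, 0.03, 0, -0.055, 0], [-0.4, 0.03, 0, -0.11, 0], [-0.6, 0.03, 0, -0.165, 0], [-0.8, 0.03, 0, -0.22, 0], [-0.95, 0.03, 0, -0.275, 0], [-1, 0.03, 0, -0.33, 0], [-1, 0.03, 0, -0.376, 0], [-1, 0.03, 0, -0.376, 0]],
])

```text
t: 8.02
tcp_pos: [0.4468, -0.0523, 0.1514]
eef_rot: [-0.707, 0.026, -0.024, 0.707]
force: [-0.9, 0.5, -1.1]
finger_gap: 0.009
```

```bash
cat > chk.py <<'E'
from mv import *
def view(n,name,p,r=60,k=5):
    c=cams.camera(n);u=proj(c,p);a,b=max(0,int(u[0])-r),max(0,int(u[1])-r)
    cv2.imwrite('pics/%s.png'%name,cv2.cvtColor(cv2.resize(c['image'][b:b+2*r,a:a+2*r],None,fx=k,fy=k,interpolation=2),cv2.COLOR_RGB2BGR))
    print(name,'origin',a,b);return c,a,b
E
python3 - <<'E'
from chk import *
s=st();go([.4403,-.028,.15],1.5-np.pi/2,'pot')
R=Ro.from_quat(s['eef_rot']).as_matrix();h=np.arctan2(R[1,0],R[0,0])+np.pi/2
tip=s['tcp_pos']+[.085*np.cos(h),.085*np.sin(h),-.064];print('tip',tip)
c,a,b=view('side','side3',[.4463,.03,.08]);print((proj(c,tip)-[a,b])*5)
E
```

```text
{'t': 8.025, 'joint_pos': [-0.091, 0.268, 0.167, 2.143, -0.066, 0.737, 0.049], 'tcp_pos': [0.447, -0.052, 0.151], 'eef_rot': [-0.707, 0.026, -0.024, 0.707], 'force': [-0.945, 0.502, -1.148], 'finger_gap': 0.009}
pot shift/200mm [-0.041, 0.007, 0.1191] turn/pi 0.0 alt -1.0 heading -0.0708 rows>= 0.4 0.0
tip [0.45281392 0.03245451 0.0873762 ]
side3 origin 131 115
[307.57415797 287.7477132 ]
```

View pics/side3.png

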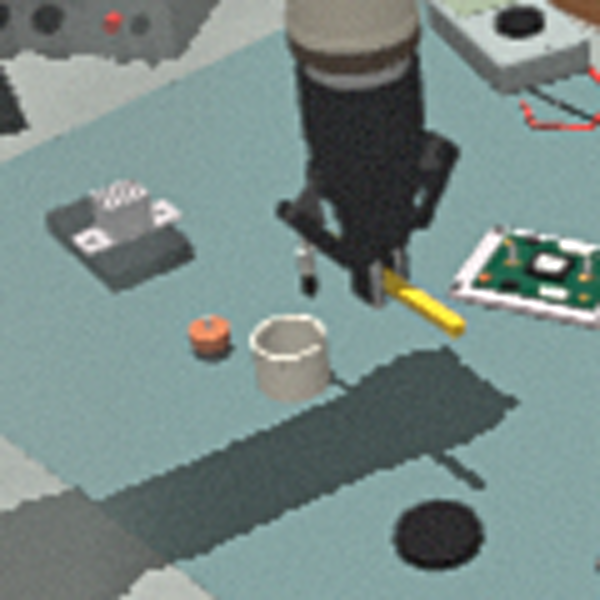

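The tip shows at crop (308,292), about 1 px from where I predicted it. I'll centre over the pot, dip, hold and come back up.

Call:
servo_tool([
  [[-0.04, 0, 0.119, 0, 0], [-0.04, 0, 0.119, 0, 0], [-0.04, 0.2, 0.119, 0, 0], [-0.04, 0.355, 0.119, 0, 0], [-0.04, 0.355, 0.119, 0, 0], [-0.04, 0.355, 0.119, 0, 0], [-0.04, 0.355, 0.119, 0, 0]],
])

```text
t: 8.95
tcp_pos: [0.4426, -0.0284, 0.0825]
eef_rot: [-0.707, 0.024, -0.026, 0.707]
force: [0.5, -0.1, -0.4]
finger_gap: 0.0091
```

Run:
```python
from chk import *
s=st()
R=Ro.from_quat(s['eef_rot']).as_matrix();h=np.arctan2(R[1,0],R[0,0])+np.pi/2
tip=s['tcp_pos']+[.085*np.cos(h),.085*np.sin(h),-.064];print('tip',tip)
c,a,b=view('side','side4',[.4463,.03,.08])
```

```text
{'t': 8.95, 'joint_pos': [-0.114, 0.389, 0.136, 2.196, -0.097, 0.559, 0.024], 'tcp_pos': [0.443, -0.028, 0.083], 'eef_rot': [-0.707, 0.024, -0.026, 0.707], 'force': [0.458, -0.133, -0.378], 'finger_gap': 0.009}
tip [0.44852874 0.05635872 0.01851035]
side4 origin 131 115
```

View pics/side4.png

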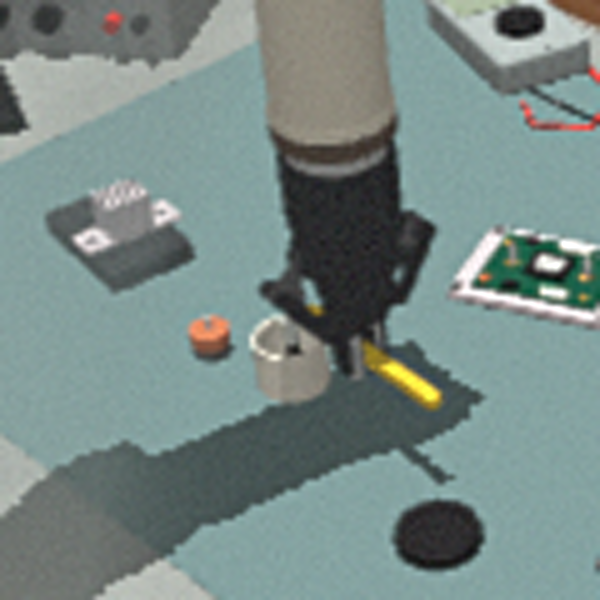

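The dark ferrule is inside the pot at crop (292,348), with the pot upright. I'll go slightly deeper, then lift.

Call:
servo_tool([
  [[0, 0.02, 0, 0, 0], [0, 0.02, 0, 0, 0], [0, -0.1, 0, 0, 0], [0, -0.3, 0, 0, 0], [0, -0.33, 0, 0, 0], [0, -0.33, 0, 0, 0]],
])

```text
t: 9.75
tcp_pos: [0.4415, -0.0281, 0.1474]
eef_rot: [-0.707, 0.024, -0.025, 0.707]
force: [-0.7, -0.2, -0.3]
finger_gap: 0.0088
```

Run:
```python
from mv import *
st();go([.647,-.0811,.11],1.5-np.pi/2,'chip')
```

```text
{'t': 9.75, 'joint_pos': [-0.138, 0.262, 0.16, 2.164, -0.063, 0.719, -0.006], 'tcp_pos': [0.442, -0.028, 0.147], 'eef_rot': [-0.707, 0.024, -0.025, 0.707], 'force': [-0.744, -0.181, -0.272], 'finger_gap': 0.009}
chip shift/200mm [1.0431, 0.1881, -0.1931] turn/pi 0.0004 alt -0.9996 heading -0.0695 rows>= 3.4 0.0
```

Call:
servo_tool([
  [[0.3, 0, -0.06, 0, 0], [0.6, 0, -0.12, 0, 0], [0.85, 0, -0.16, 0, 0], [1, 0, -0.193, 0, 0], [1, 0.15, -0.193, 0, 0], [1, 0.18, -0.193, 0, 0], [1, 0.18, -0.193, 0, 0]],
])

```text
t: 10.62
tcp_pos: [0.6368, -0.0803, 0.1098]
eef_rot: [-0.707, 0.026, -0.023, 0.707]
force: [0.4, -0.2, -0.0]
finger_gap: 0.009
```

Run:
```python
from chk import *
s=st();go([.647,-.0811,.079],1.5-np.pi/2,'chip')
R=Ro.from_quat(s['eef_rot']).as_matrix();h=np.arctan2(R[1,0],R[0,0])+np.pi/2
tip=s['tcp_pos']+[.085*np.cos(h),.085*np.sin(h),-.064];print('tip',tip)
c,a,b=view('side','side5',[.65,-.03,.06],50,6);print((proj(c,tip)-[a,b])*6,(proj(c,[.653,.0037,.018])-[a,b])*6)
```

```text
{'t': 10.625, 'joint_pos': [-0.032, 0.622, 0.16, 1.691, -0.125, 0.842, 0.112], 'tcp_pos': [0.637, -0.08, 0.11], 'eef_rot': [-0.707, 0.026, -0.023, 0.707], 'force': [0.355, -0.234, -0.029], 'finger_gap': 0.009}
chip shift/200mm [0.0517, 0.1536, -0.0003] turn/pi 0.0004 alt -0.9996 heading -0.0695 rows>= 0.5 0.0
tip [0.64270021 0.00445653 0.04576303]
side5 origin 195 111
[258.02008463 306.36730171] [272.24982229 336.47690538]
```

View pics/side5.png

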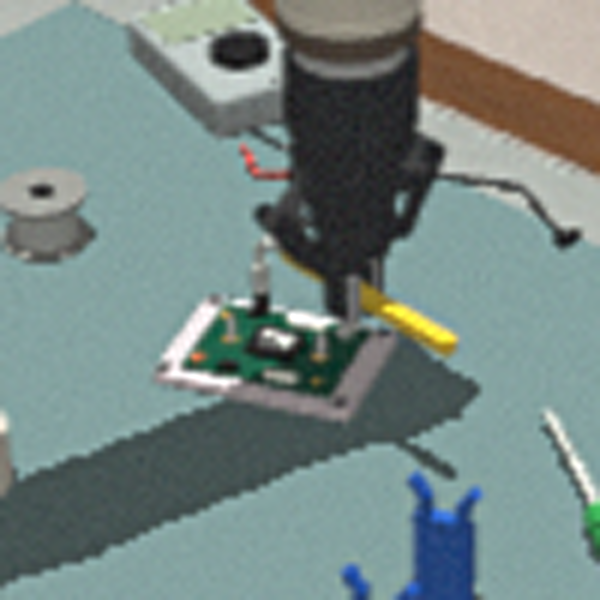

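Both the tip (261,313) and the chip (276,340) sit about 1 px off their predictions in the same direction, so the offset is a shared calibration shift. Dabbing now.

Call:
servo_tool([
  [[0.052, 0.05, 0, 0, 0], [0.052, 0.1, 0, 0, 0], [0.052, 0.12, 0, 0, 0], [0.052, 0.135, 0, 0, 0], [0.052, 0.145, 0, 0, 0], [0.052, 0.15, 0, 0, 0], [0.052, 0.155, 0, 0, 0], [0.052, 0.155, 0, 0, 0]],
])

```text
t: 11.68
tcp_pos: [0.6486, -0.0816, 0.0805]
eef_rot: [0.707, -0.025, 0.025, -0.707]
force: [-1.0, -0.9, 1.7]
finger_gap: 0.009
```

Run:
```python
from chk import *
s=st()
R=Ro.from_quat(s['eef_rot']).as_matrix();h=np.arctan2(R[1,0],R[0,0])+np.pi/2
tip=s['tcp_pos']+[.085*np.cos(h),.085*np.sin(h),-.064];print('tip',tip)
c,a,b=view('side','side6',[.65,-.03,.06],50,6)
```

```text
{'t': 11.675, 'joint_pos': [-0.026, 0.677, 0.153, 1.672, -0.133, 0.802, 0.117], 'tcp_pos': [0.649, -0.082, 0.08], 'eef_rot': [0.707, -0.025, 0.025, -0.707], 'force': [-0.997, -0.875, 1.65], 'finger_gap': 0.009}
tip [0.65455419 0.00323523 0.01646424]
side6 origin 195 111
```

View pics/side6.png

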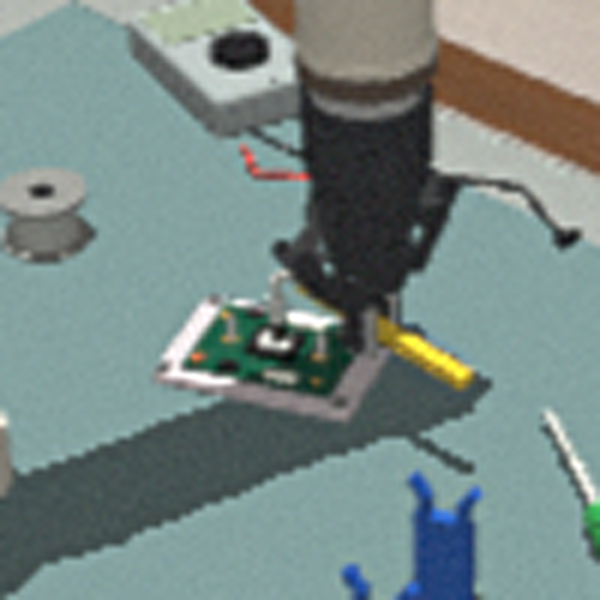

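The tuft is on the chip's grey patch at crop (278,338), with Fz at about 1.7 N. I'll press 2 mm more to be sure, hold, then lift.

Call:
servo_tool([
  [[0, 0.01, 0, 0, 0], [0, 0.01, 0, 0, 0], [0, 0.01, 0, 0, 0]],
])

```text
t: 12.1
tcp_pos: [0.6487, -0.0816, 0.0784]
eef_rot: [0.707, -0.025, 0.025, -0.707]
force: [-1.9, -0.5, 2.1]
finger_gap: 0.0088
```

Run:
```python
from mv import *
st();go([.5114,-.2428,.16],.32-np.pi/2,'rest')
```

```text
{'t': 12.1, 'joint_pos': [-0.025, 0.68, 0.153, 1.673, -0.134, 0.799, 0.117], 'tcp_pos': [0.649, -0.082, 0.078], 'eef_rot': [0.707, -0.025, 0.025, -0.707], 'force': [-1.864, -0.547, 2.06], 'finger_gap': 0.009}
rest shift/200mm [-0.6284, -0.4081, -0.8522] turn/pi 0.3759 alt -0.6241 heading -0.0699 rows>= 3.6 6.3
```

Call:
servo_tool([
  [[0, -0.15, 0, 0, 0], [0, -0.4, 0, 0.03, 0], [-0.1, -0.5, -0.15, 0.09, 0], [-0.25, -0.5, -0.35, 0.15, 0], [-0.4, -0.5, -0.55, 0.21, 0], [-0.55, -0.5, -0.75, 0.27, 0], [-0.628, -0.5, -0.852, 0.33, 0], [-0.628, -0.5, -0.852, 0.376, 0]],
])

```text
t: 13.1
tcp_pos: [0.5095, -0.245, 0.1784]
eef_rot: [0.571, -0.417, 0.417, -0.571]
force: [1.0, 1.0, -0.0]
finger_gap: 0.0093
```

Call:
servo_tool([
  [[0, 0, 0, 0, 0], [0, 0, 0, 0, 0]],
])

```text
t: 13.35
tcp_pos: [0.512, -0.2417, 0.1781]
eef_rot: [-0.574, 0.413, -0.413, 0.574]
force: [0.6, 0.4, 0.4]
finger_gap: 0.0088
```

Run:
```python
from chk import *
s=st();go([.5114,-.2428,.0794],.32-np.pi/2,'rest')
c,a,b=view('side','side7',[.51,-.24,.1],50,6)
```

```text
{'t': 13.35, 'joint_pos': [0.006, 0.446, 0.492, 1.861, -0.264, 0.899, -0.623], 'tcp_pos': [0.512, -0.242, 0.178], 'eef_rot': [-0.574, 0.413, -0.413, 0.574], 'force': [0.565, 0.427, 0.426], 'finger_gap': 0.009}
rest shift/200mm [0.0044, 0.4937, -0.0045] turn/pi 0.0014 alt -0.9986 heading -1.2465 rows>= 1.6 0.0
side7 origin 212 145
```

View pics/side7.png

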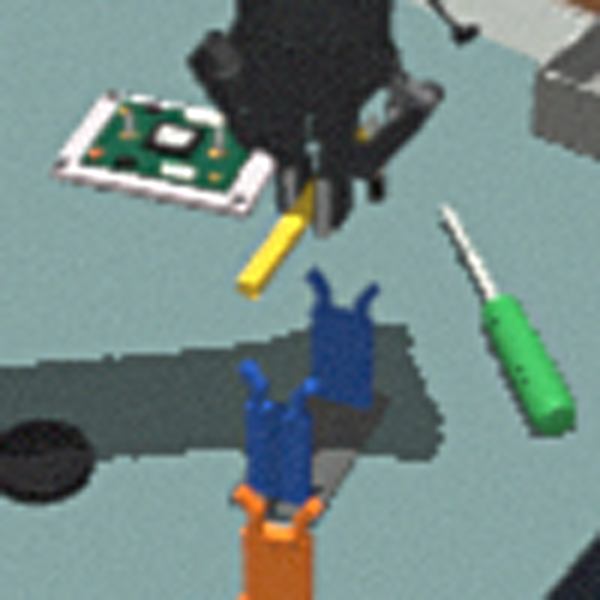

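Call:
servo_tool([
  [[0.004, 0.2, -0.004, 0.001, 0], [0.004, 0.35, -0.004, 0.001, 0], [0.004, 0.43, -0.004, 0.001, 0], [0.004, 0.47, -0.004, 0.001, 0], [0.004, 0.49, -0.004, 0.001, 0], [0.004, 0.49, -0.004, 0.001, 0]],
])

```text
t: 14.15
tcp_pos: [0.5114, -0.2438, 0.0808]
eef_rot: [-0.573, 0.414, -0.415, 0.573]
force: [-1.2, -0.2, -0.2]
finger_gap: 0.0091
```

Run:
```python
from chk import *
s=st()
c,a,b=view('side','side8',[.51,-.24,.07],50,6)
```

```text
{'t': 14.15, 'joint_pos': [0.066, 0.589, 0.426, 1.909, -0.357, 0.717, -0.552], 'tcp_pos': [0.511, -0.244, 0.081], 'eef_rot': [-0.573, 0.414, -0.415, 0.573], 'force': [-1.217, -0.154, -0.163], 'finger_gap': 0.009}
side8 origin 212 152
```

View pics/side8.png

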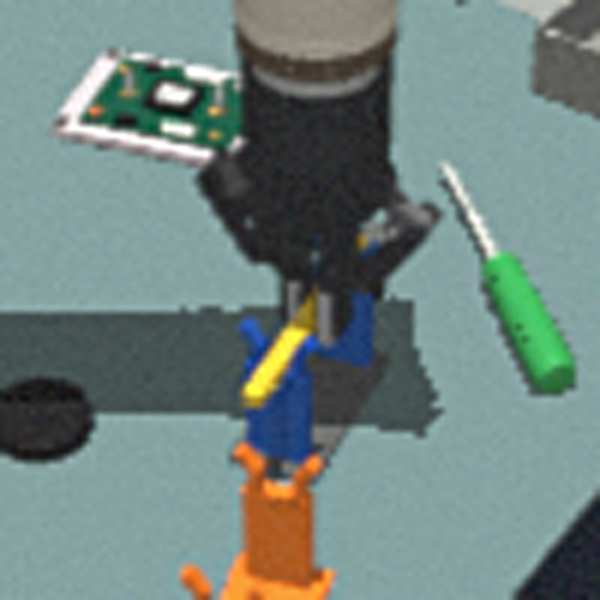

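The handle is between the horns of the notches at crop (290,345). I'll lower the last ~1.5 mm, then open part-way.

Call:
servo_tool([
  [[0, 0.007, 0, 0, 0], [0, 0.007, 0, 0, 0], [0, 0.007, 0, 0, 0.15], [0, 0.007, 0, 0, 0.3], [0, 0.007, 0, 0, 0.4], [0, 0.007, 0, 0, 0.4], [0, 0.007, 0, 0, 0.4]],
])

```text
t: 15.08
tcp_pos: [0.5109, -0.2436, 0.0788]
eef_rot: [0.573, -0.415, 0.415, -0.573]
force: [-0.8, -0.6, -0.1]
finger_gap: 0.0341
```

Call:
servo_tool([
  [[0, -0.1, 0, 0, 0.45], [0, -0.35, 0, 0, 0.5], [0, -0.5, 0, 0, 0.55], [0, -0.5, 0, 0, 0.6]],
])

```text
t: 15.58
tcp_pos: [0.513, -0.2448, 0.183]
eef_rot: [-0.572, 0.413, -0.417, 0.573]
force: [0.1, -0.0, 0.2]
finger_gap: 0.0511
```

Run:
```python
from chk import *
s=st()
c,a,b=view('side','side9',[.51,-.24,.07],50,6)
go([.4677,.2797,.178],-.135+np.pi/2,'sink')
```

```text
{'t': 15.575, 'joint_pos': [0.003, 0.44, 0.502, 1.858, -0.266, 0.903, -0.625], 'tcp_pos': [0.513, -0.245, 0.183], 'eef_rot': [-0.572, 0.413, -0.417, 0.573], 'force': [0.113, -0.036, 0.181], 'finger_gap': 0.051}
side9 origin 212 152
sink shift/200mm [-2.5571, 0.0128, 0.6054] turn/pi 0.1438 alt -0.8562 heading -1.254 rows>= 8.4 2.4
```

View pics/side9.png

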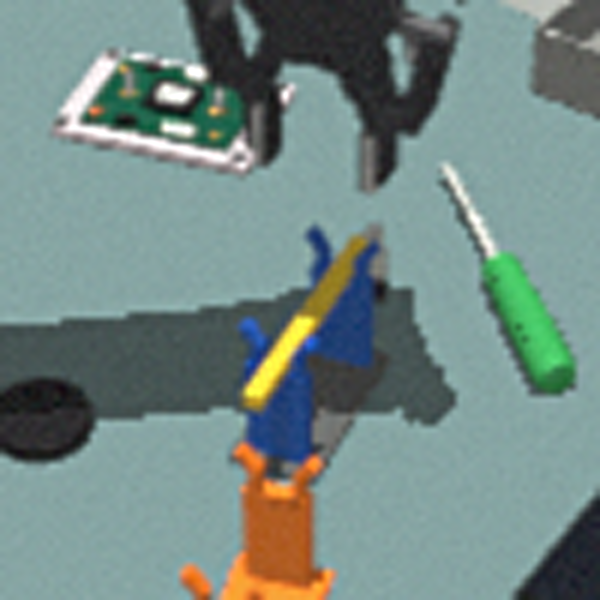

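Call:
servo_tool([
  [[-0.15, 0, 0.03, -0.058, 0.6], [-0.3, 0, 0.06, -0.116, 0.6], [-0.45, 0, 0.1, -0.174, 0.6], [-0.6, 0, 0.14, -0.232, 0.6], [-0.75, 0, 0.18, -0.29, 0.6], [-0.9, 0, 0.21, -0.348, 0.6], [-1, 0, 0.24, -0.406, 0.6], [-1, 0, 0.24, -0.45, 0.6]],
])

```text
t: 16.62
tcp_pos: [0.4933, -0.0362, 0.1781]
eef_rot: [-0.704, -0.059, 0.06, 0.705]
force: [0.4, -0.4, 0.5]
finger_gap: 0.0514
```

Run:
```python
from chk import *
st();go([.4677,.2797,.178],-.135+np.pi/2,'sink')
```

```text
{'t': 16.625, 'joint_pos': [-0.112, 0.297, 0.153, 2.021, -0.062, 0.83, 0.245], 'tcp_pos': [0.493, -0.036, 0.178], 'eef_rot': [-0.704, -0.059, 0.06, 0.705], 'force': [0.41, -0.366, 0.516], 'finger_gap': 0.051}
sink shift/200mm [0.1386, 0.0021, 1.5787] turn/pi -0.4034 alt 0.5966 heading 0.1684 rows>= 5.1 6.8
```

Call:
servo_tool([
  [[0.02, 0, 0.2, -0.059, 0.6], [0.04, 0, 0.4, -0.118, 0.6], [0.06, 0, 0.6, -0.177, 0.6], [0.08, 0, 0.75, -0.236, 0.6], [0.09, 0, 0.9, -0.295, 0.6], [0.09, 0, 1, -0.354, 0.6], [0.09, 0, 1, -0.403, 0.6], [0.09, 0, 1, -0.403, 0.6]],
])

```text
t: 17.62
tcp_pos: [0.4794, 0.1616, 0.1781]
eef_rot: [-0.535, -0.462, 0.463, 0.535]
force: [-0.6, -0.8, -0.3]
finger_gap: 0.0509
```

Run:
```python
from chk import *
st();go([.4677,.2797,.1],-.135+np.pi/2,'sink')
```

```text
{'t': 17.625, 'joint_pos': [-0.234, 0.32, -0.17, 1.985, 0.071, 0.844, 0.982], 'tcp_pos': [0.479, 0.162, 0.178], 'eef_rot': [-0.535, -0.462, 0.463, 0.535], 'force': [-0.618, -0.805, -0.303], 'finger_gap': 0.051}
sink shift/200mm [0.5761, 0.3904, 0.1431] turn/pi -0.0035 alt 0.9965 heading 1.4248 rows>= 2.3 0.1
```

Call:
servo_tool([
  [[0.25, 0.1, 0.06, -0.003, 0.6], [0.5, 0.25, 0.13, -0.003, 0.6], [0.576, 0.39, 0.143, -0.003, 0.6], [0.576, 0.39, 0.143, -0.003, 0.6], [0.576, 0.39, 0.143, -0.003, 0.6]],
])

```text
t: 18.25
tcp_pos: [0.4691, 0.2784, 0.1012]
eef_rot: [0.534, 0.464, -0.464, -0.533]
force: [-0.3, -0.0, 0.2]
finger_gap: 0.051
```

Run:
```python
from chk import *
st();go([.4677,.2797,.052],-.135+np.pi/2,'sink')
view('side','side10',[.4677,.28,.07],50,6)
```

```text
{'t': 18.25, 'joint_pos': [-0.436, 0.499, -0.186, 1.936, 0.136, 0.72, 0.73], 'tcp_pos': [0.469, 0.278, 0.101], 'eef_rot': [0.534, 0.464, -0.464, -0.533], 'force': [-0.324, -0.022, 0.181], 'finger_gap': 0.051}
sink shift/200mm [0.0056, 0.2459, 0.008] turn/pi -0.0012 alt 0.9988 heading 1.4321 rows>= 0.8 0.0
side10 origin 103 98
```

View pics/side10.png

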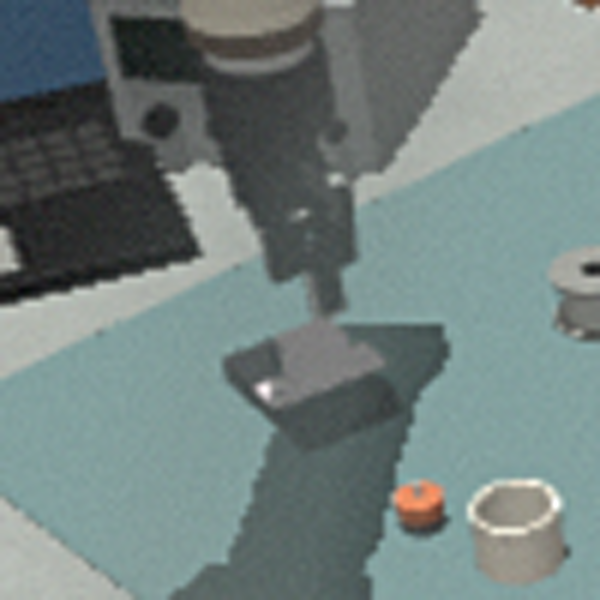

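The single visible finger lines up over the fin block at crop (322,300), so the descent looks clear. I'll go down and grip.

Call:
servo_tool([
  [[0.005, 0.12, 0.008, -0.001, 0.6], [0.005, 0.22, 0.008, -0.001, 0.6], [0.005, 0.245, 0.008, -0.001, 0.6], [0.005, 0.245, 0.008, -0.001, 0.45], [0.005, 0.245, 0.008, -0.001, 0.3], [0.005, 0.245, 0.008, -0.001, 0.2], [0.005, 0.245, 0.008, -0.001, 0.1], [0.005, 0.245, 0.008, -0.001, 0.1]],
], force=40)

```text
t: 19.3
tcp_pos: [0.4682, 0.2812, 0.0532]
eef_rot: [0.532, 0.466, -0.465, -0.532]
force: [-0.7, -1.7, 6.9]
finger_gap: 0.0275
```

Run:
```python
from chk import *
st();go([.4677,.2797,.052],-.135+np.pi/2,'sink')
```

```text
{'t': 19.3, 'joint_pos': [-0.454, 0.578, -0.171, 1.951, 0.161, 0.623, 0.71], 'tcp_pos': [0.468, 0.281, 0.053], 'eef_rot': [0.532, 0.466, -0.465, -0.532], 'force': [-0.683, -1.717, 6.912], 'finger_gap': 0.028}
sink shift/200mm [-0.0079, 0.0058, 0.0015] turn/pi 0.0006 alt -0.9994 heading 1.4378 rows>= 0.0 0.0
```

Call:
servo_tool([
  [[0, -0.05, 0, 0, 0.1], [0, -0.2, 0, 0, 0.1], [0, -0.4, 0, 0, 0.1], [0, -0.4, 0, 0, 0.1]],
])

```text
t: 19.8
tcp_pos: [0.4692, 0.2827, 0.1355]
eef_rot: [0.532, 0.468, -0.463, -0.532]
force: [1.2, 0.2, -1.1]
finger_gap: 0.0271
```

Run:
```python
from chk import *
st();go([.653,.0037,.12],.397,'chip')
view('side','side11',[.4677,.28,.07],50,6)
```

```text
{'t': 19.8, 'joint_pos': [-0.429, 0.446, -0.201, 1.92, 0.123, 0.781, 0.741], 'tcp_pos': [0.469, 0.283, 0.136], 'eef_rot': [0.532, 0.468, -0.463, -0.532], 'force': [1.179, 0.202, -1.052], 'finger_gap': 0.027}
chip shift/200mm [-1.2619, 0.0777, -1.0946] turn/pi 0.3315 alt -0.6685 heading 1.4385 rows>= 5.4 5.6
side11 origin 103 98
```

View pics/side11.png

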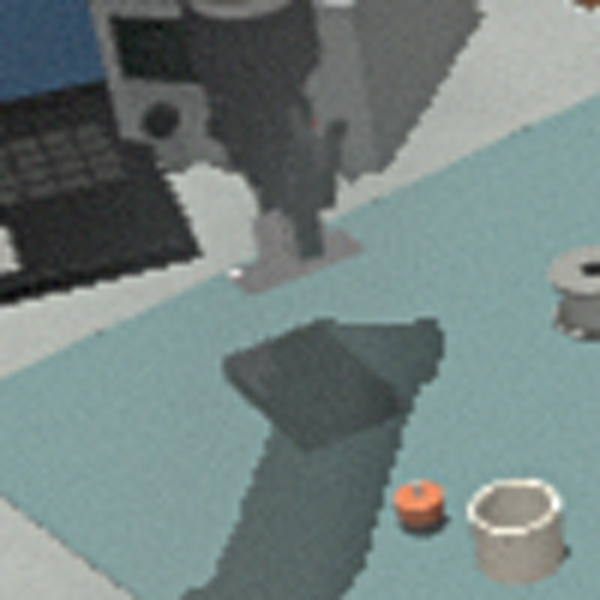

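Lifted level. Next I carry it towards the chip.

Call:
servo_tool([
  [[-0.2, 0, -0.17, 0.055, 0.1], [-0.4, 0, -0.35, 0.11, 0.1], [-0.6, 0, -0.52, 0.165, 0.1], [-0.75, 0, -0.65, 0.22, 0.1], [-0.9, 0, -0.78, 0.275, 0.1], [-1, 0, -0.9, 0.331, 0.1], [-1, 0, -1, 0.331, 0.1]],
])

```text
t: 20.72
tcp_pos: [0.6385, 0.0528, 0.1303]
eef_rot: [0.694, 0.137, -0.139, -0.693]
force: [0.7, 0.2, -1.1]
finger_gap: 0.0268
```

Run:
```python
from chk import *
st();go([.653,.0037,.1],.397,'chip')
```

```text
{'t': 20.725, 'joint_pos': [-0.198, 0.59, 0.1, 1.684, -0.069, 0.874, 0.322], 'tcp_pos': [0.639, 0.053, 0.13], 'eef_rot': [0.694, 0.137, -0.139, -0.693], 'force': [0.736, 0.183, -1.081], 'finger_gap': 0.027}
chip shift/200mm [-0.0265, 0.1518, -0.2545] turn/pi -0.0014 alt 0.9986 heading 0.3927 rows>= 1.0 0.0
```

Call:
servo_tool([
  [[-0.026, 0.05, -0.13, -0.001, 0.1], [-0.026, 0.12, -0.255, -0.001, 0.1], [-0.026, 0.18, -0.255, -0.001, 0.1], [-0.026, 0.2, -0.255, -0.001, 0.1], [-0.026, 0.2, -0.255, -0.001, 0.1]],
])

```text
t: 21.35
tcp_pos: [0.6531, 0.0092, 0.0911]
eef_rot: [-0.692, -0.141, 0.142, 0.693]
force: [-0.8, 0.0, -0.9]
finger_gap: 0.0275
```

```bash
cat > sk.py <<'E'
from fit import *
from mv import *
def sinkat(zb):
    def m(x):
        P=lambda p:place(p,*x[:3])+[0,0,zb]
        return [(1,P(box(-40,40,-14,14,0,4))),(2,P(box(-40,40,-14,14,4,4))),(3,P(box(-18,18,-14,14,4,34))),(4,P(box(-18,18,-14,14,34,34)))]
    return m
E
python3 - <<'E'
from sk import *
s=st();go([.653,.0037,.09],.397,'chip')
zb=s['tcp_pos'][2]-.0532+.018+.0005
for n in('side','top'):
    c=cams.camera(n);k=5;u=proj(c,[.653,.0037,.05]);a,b=int(u[0])-55,int(u[1])-55
    big=cv2.resize(c['image'][b:b+110,a:a+110],None,fx=k,fy=k,interpolation=2)
    x=[*s['tcp_pos'][:2],.397+np.pi/2]
    raw=big.copy()
    for lab,P in sinkat(zb)(x)+jig(pickle.load(open('R.pkl','rb'))['jig']):
        h=cv2.convexHull(((projn(c,P)+.5-[a,b])*k-.5).astype(np.float32)).astype(np.int32);cv2.polylines(big,[h],True,(255,0,0),1)
    for y in(-.03,.03):
        q=place(np.array([[0,y,.012],[0,y,.032]]),.653,.0037,.397);q=((projn(c,q)+.5-[a,b])*k-.5).astype(int);cv2.line(big,q[0].tolist(),q[1].tolist(),(0,255,255),1)
    cv2.imwrite('pics/%s12.png'%n,cv2.cvtColor(big,cv2.COLOR_RGB2BGR));cv2.imwrite('pics/%s12r.png'%n,cv2.cvtColor(raw,cv2.COLOR_RGB2BGR))
E
```

```text
{'t': 21.35, 'joint_pos': [-0.121, 0.659, 0.093, 1.667, -0.079, 0.821, 0.41], 'tcp_pos': [0.653, 0.009, 0.091], 'eef_rot': [-0.692, -0.141, 0.142, 0.693], 'force': [-0.786, 0.022, -0.926], 'finger_gap': 0.028}
chip shift/200mm [-0.0114, 0.0057, -0.0251] turn/pi 0.0021 alt -0.9979 heading 0.4035 rows>= 0.1 0.0
```

View pics/side12.png

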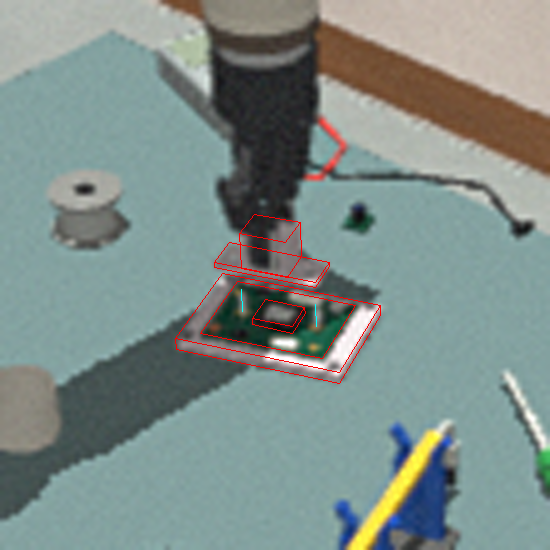

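View pics/top12.png

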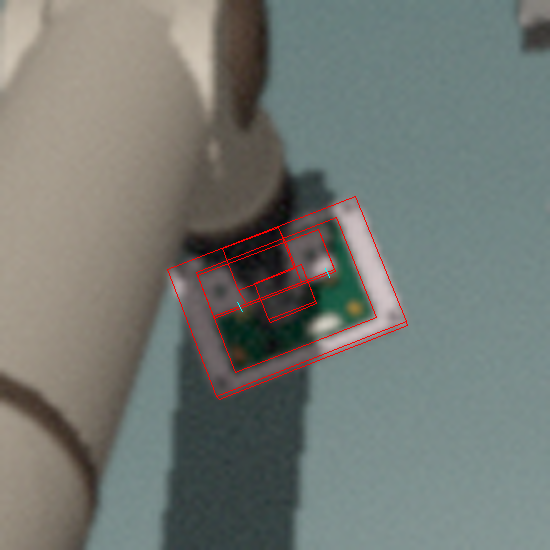

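View pics/side12r.png

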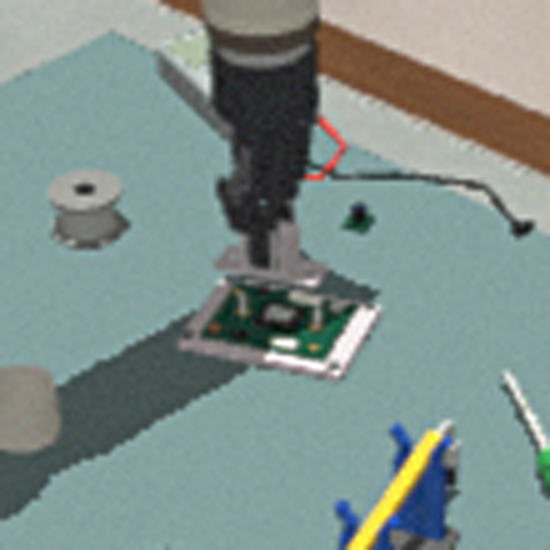

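Call:
servo_tool([
  [[-0.011, 0.06, -0.025, 0.002, 0.1], [-0.011, 0.1, -0.025, 0.002, 0.1], [-0.011, 0.1, -0.025, 0.002, 0.1], [-0.011, 0.1, -0.025, 0.002, 0.1]],
])

```text
t: 21.95
tcp_pos: [0.6539, 0.002, 0.0718]
eef_rot: [-0.693, -0.139, 0.139, 0.693]
force: [-0.2, 0.1, -0.4]
finger_gap: 0.0272
```

```bash
cat > look.py <<'E'
from sk import *
import sys
tag=sys.argv[1]
s=st();go([.653,.0037,.0532],.397,'chip')
R=Ro.from_quat(s['eef_rot']).as_matrix();hd=np.arctan2(R[1,0],R[0,0])
zb=s['tcp_pos'][2]-.0532+.018;print('zb',zb)
k=10
for n in('side','top'):
    c=cams.camera(n);u=proj(c,[.653,.0037,.03]);a,b=int(u[0])-30,int(u[1])-30
    big=cv2.resize(c['image'][b:b+60,a:a+60],None,fx=k,fy=k,interpolation=2)
    px=lambda P:((projn(c,P)+.5-[a,b])*k-.5).astype(int)
    cv2.imwrite('pics/%s%sr.png'%(n,tag),cv2.cvtColor(big,cv2.COLOR_RGB2BGR))
    x=[*s['tcp_pos'][:2],hd+np.pi/2]
    for lab,P in sinkat(zb)(x)[:2]:
        cv2.polylines(big,[cv2.convexHull(px(P).astype(np.int32))],True,(255,0,0),1)
    H=place(np.array([[-.03,0,zb+.004],[.03,0,zb+.004]]),*x);print(n,'holes pred',px(H).tolist())
    for y in(-.03,.03):
        q=px(place(np.array([[0,y,.012],[0,y,.032]]),.653,.0037,.397));cv2.line(big,q[0].tolist(),q[1].tolist(),(0,255,255),1)
    for h in px(H): cv2.drawMarker(big,h.tolist(),(255,255,0),0,12,1)
    cv2.imwrite('pics/%s%s.png'%(n,tag),cv2.cvtColor(big,cv2.COLOR_RGB2BGR))
E
python3 look.py 13
```

```text
{'t': 21.95, 'joint_pos': [-0.111, 0.687, 0.093, 1.672, -0.084, 0.787, 0.416], 'tcp_pos': [0.654, 0.002, 0.072], 'eef_rot': [-0.693, -0.139, 0.139, 0.693], 'force': [-0.231, 0.133, -0.353], 'finger_gap': 0.027}
chip shift/200mm [-0.0008, 0.0928, 0.0096] turn/pi -0.0005 alt 0.9995 heading 0.3953 rows>= 0.3 0.0
zb 0.03656818173067469
side holes pred [[386, 301], [236, 271]]
top holes pred [[404, 267], [225, 335]]
```

View pics/side13.png

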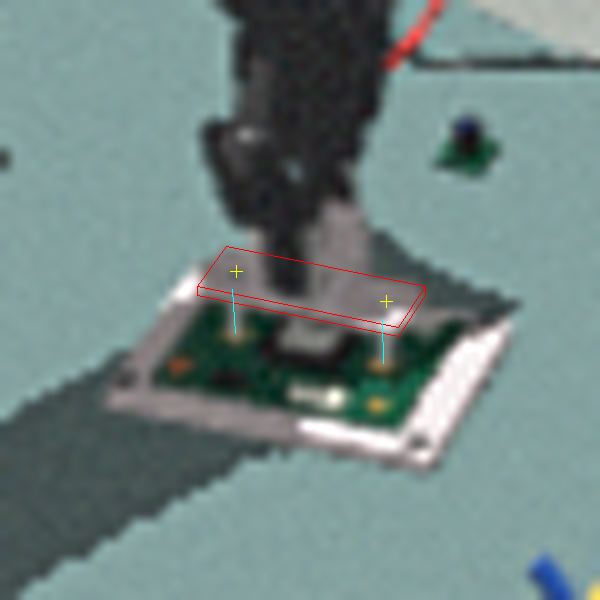

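View pics/top13.png

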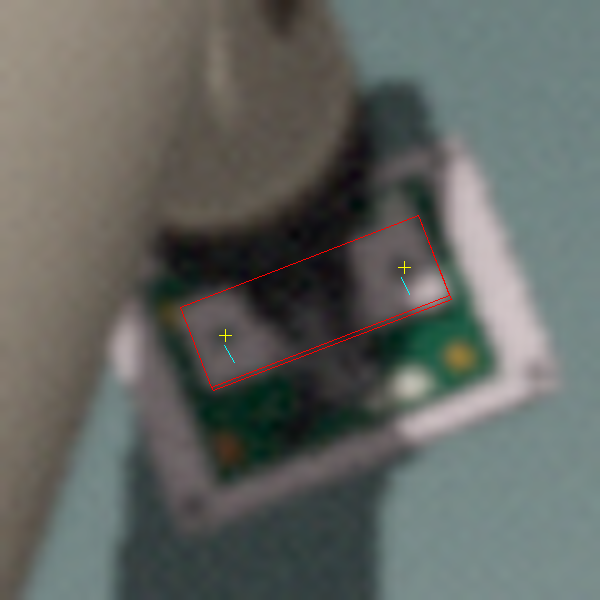

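```bash
cat > avg.py <<'E'
from sk import *
P=[];I={'top':[], 'side':[]};C={}
for i in range(10):
    n=('top','side')[i%2];c=cams.camera(n);I[n].append(c['image'].astype(float));C[n]=c
    s=arm.sense();R=Ro.from_quat(s['eef_rot']).as_matrix();P.append([*s['tcp_pos'],np.arctan2(R[1,0],R[0,0])])
P=np.array(P);print('mean',P.mean(0).round(4),'sd',P.std(0).round(4),s['t'])
m=P.mean(0);zb=m[2]-.0532+.018;k=12
for n in C:
    c=dict(C[n]);c['image']=np.mean(I[n],0);C[n]=c
    x=[m[0],m[1],m[3]+np.pi/2];u=proj(c,[.653,.0037,.035]);a,b=int(u[0])-25,int(u[1])-25
    big=cv2.resize(c['image'][b:b+50,a:a+50].astype(np.uint8),None,fx=k,fy=k,interpolation=2)
    big=cv2.convertScaleAbs(big,alpha=1.6)
    px=lambda Q:((projn(c,Q)+.5-[a,b])*k-.5).astype(int)
    for p in px(place(np.array([[-.03,0,zb+.004],[.03,0,zb+.004]]),*x)): cv2.drawMarker(big,p.tolist(),(255,255,0),0,14,1)
    for y in(-.03,.03):
        q=px(place(np.array([[0,y,.012],[0,y,.032]]),.653,.0037,.397));cv2.line(big,q[0].tolist(),q[1].tolist(),(0,255,255),1)
    cv2.imwrite('pics/avg_%s.png'%n,cv2.cvtColor(big,cv2.COLOR_RGB2BGR))
pickle.dump((C,m),open('avg.pkl','wb'))
E
python3 avg.py
```

```text
mean [0.654  0.002  0.0721 0.3954] sd [0.0001 0.     0.0001 0.    ] 22.55
```

View pics/avg_top.png

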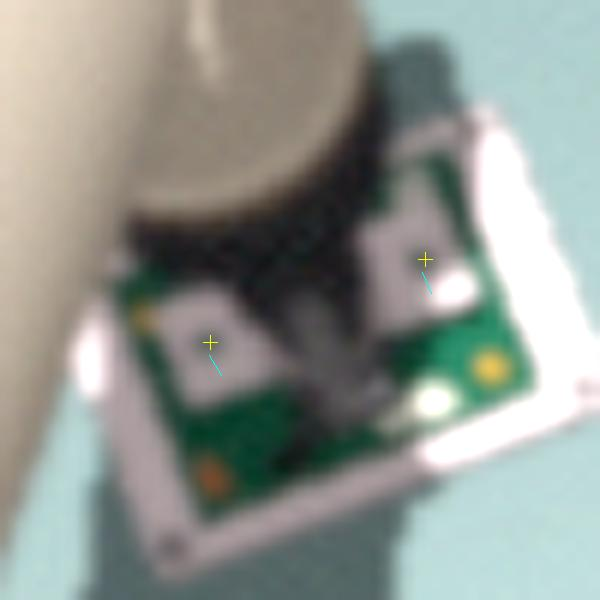

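View pics/avg_side.png

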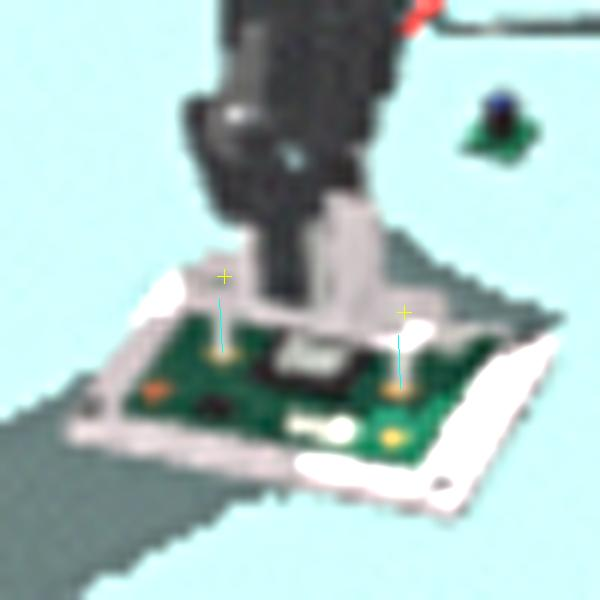

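Run:
```python
from sk import *
C,m=pickle.load(open('avg.pkl','rb'));c=C['top'];zb=m[2]-.0532+.018
g=c['image'].mean(2)
H=place(np.array([[-.03,0,zb+.003],[.03,0,zb+.003]]),m[0],m[1],m[3]+np.pi/2)
for p,h in zip(projn(c,H),H):
    u,v=np.round(p).astype(int)
    print('pred',p.round(2),'win',u-3,v-3);print(g[v-3:v+4,u-3:u+4].round(0).astype(int))
```

```text
pred [210.02 135.27] win 207 132
[[ 86  96 100  97  91  68  47]
 [ 98  98  97  97  94  76  54]
 [ 98  94  88  87  92  84  66]
 [ 97  90  72  68  86  97  92]
 [ 96  93  79  76 100 127 133]
 [ 95  97  94 102 135 166 170]
 [ 93  97 100 117 156 173 170]]
pred [192.16 142.16] win 189 139
[[84 91 93 94 88 64 38]
 [95 98 96 96 93 77 55]
 [93 95 87 83 87 89 76]
 [87 87 74 65 79 92 91]
 [78 87 81 77 86 95 94]
 [66 86 92 92 96 97 96]
 [60 84 96 96 96 92 89]]
```

Top-view holes are at (209.6,135.2) and (192,142.2), within 0.4 px of the tool-based prediction. That calls for about +1.5 mm along tool z. I'll lower just past the pin tips and check.

Call:
servo_tool([
  [[0, 0, 0.007, 0, 0.1], [0, 0.01, 0.007, 0, 0.1], [0, 0.025, 0.007, 0, 0.1], [0, 0.035, 0.007, 0, 0.1], [0, 0.042, 0.007, 0, 0.1], [0, 0.042, 0.007, 0, 0.1]],
])

```text
t: 23.3
tcp_pos: [0.6532, 0.0031, 0.0633]
eef_rot: [-0.693, -0.139, 0.139, 0.693]
force: [0.6, -0.4, -0.8]
finger_gap: 0.0272
```

```bash
python3 avg.py; python3 -c "
from mv import *
st()"
```

```text
mean [0.6534 0.0032 0.0635 0.3953] sd [0.     0.     0.0001 0.    ] 23.8
{'t': 23.8, 'joint_pos': [-0.112, 0.697, 0.092, 1.676, -0.085, 0.772, 0.415], 'tcp_pos': [0.653, 0.003, 0.064], 'eef_rot': [-0.693, -0.139, 0.139, 0.693], 'force': [-0.475, 0.52, -1.093], 'finger_gap': 0.027}
```

View pics/avg_side.png

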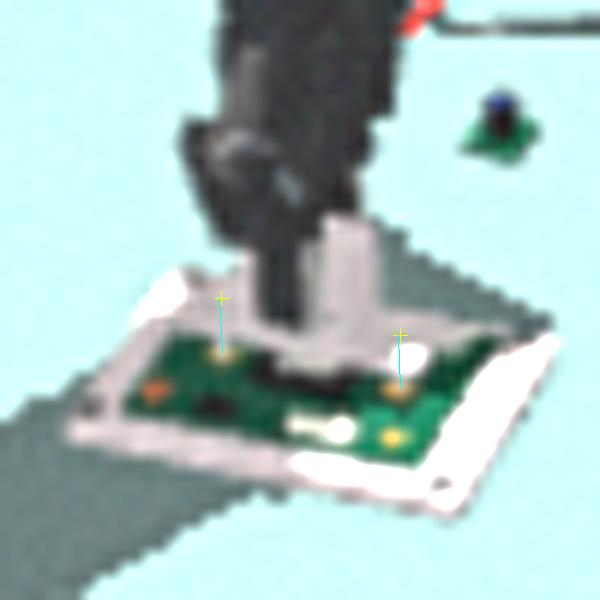

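View pics/avg_top.png

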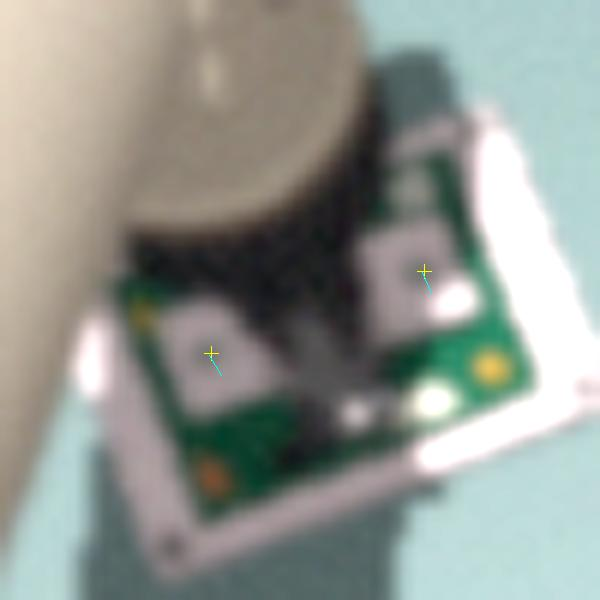

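Fz is still about −1 N (the sink's weight only), with the underside about 4 mm below the pin tips, so the pins are in the holes. I'll keep lowering.

Call:
servo_tool([
  [[0, 0.015, 0, 0, 0.1], [0, 0.03, 0, 0, 0.1], [0, 0.04, 0, 0, 0.1], [0, 0.047, 0, 0, 0.1], [0, 0.047, 0, 0, 0.1]],
])

```text
t: 24.42
tcp_pos: [0.6532, 0.0032, 0.0539]
eef_rot: [-0.693, -0.139, 0.139, 0.693]
force: [0.6, 0.3, -0.3]
finger_gap: 0.0272
```

```bash
python3 avg.py; python3 -c "
from mv import *
st()"
```

```text
mean [0.6534 0.0032 0.0542 0.3953] sd [0.     0.     0.0001 0.    ] 24.925
{'t': 24.925, 'joint_pos': [-0.111, 0.711, 0.09, 1.677, -0.086, 0.757, 0.416], 'tcp_pos': [0.653, 0.003, 0.054], 'eef_rot': [-0.693, -0.139, 0.139, 0.693], 'force': [-0.289, -0.181, -1.263], 'finger_gap': 0.027}
```

View pics/avg_side.png

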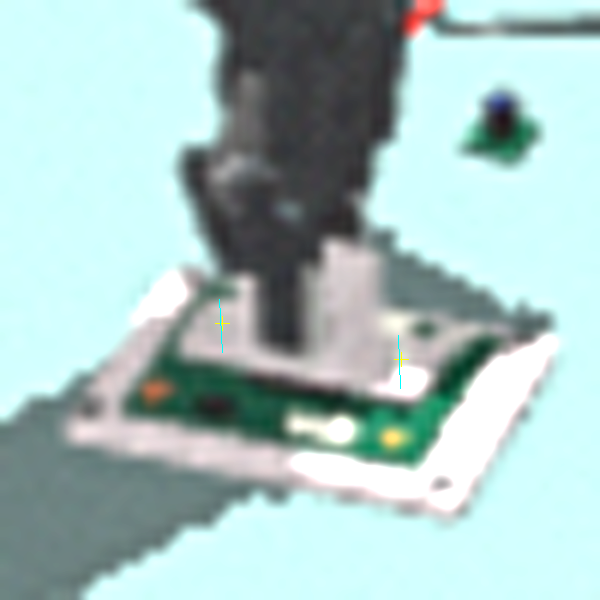

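Call:
servo_tool([
  [[0, 0.004, 0, 0, 0.1], [0, 0.008, 0, 0, 0.1], [0, 0.009, 0, 0, 0.1], [0, 0.009, 0, 0, 0.1]],
])

```text
t: 25.42
tcp_pos: [0.6534, 0.0032, 0.0532]
eef_rot: [-0.693, -0.139, 0.139, 0.693]
force: [-2.9, -0.2, 5.7]
finger_gap: 0.0274
```

Contact: Fz is now +5.7 N and the TCP is at 0.0532, the same height as at pickup. I'll open gently and withdraw.

Call:
servo_tool([
  [[0, 0.005, 0, 0, 0.4], [0, 0.005, 0, 0, 0.5], [0, 0.005, 0, 0, 0.6], [0, 0.005, 0, 0, 0.6], [0, -0.1, 0, 0, 0.6], [0, -0.3, 0, 0, 0.6], [0, -0.5, 0, 0, 0.6], [0, -0.6, 0, 0, 0.6]],
])

```text
t: 26.42
tcp_pos: [0.6551, 0.0032, 0.1764]
eef_rot: [0.694, 0.141, -0.137, -0.693]
force: [0.1, -0.6, -0.9]
finger_gap: 0.0512
```

Call:
servo_tool([
  [[0, 0, 1, 0, 0.6], [0, -0.2, 1, 0, 0.6], [0, -0.2, 1, 0, 0.6], [0, -0.2, 1, 0, 0.6], [0, -0.2, 1, 0, 0.6], [0, -0.2, 1, 0, 0.6]],
])

```text
t: 27.18
tcp_pos: [0.5769, 0.185, 0.2118]
eef_rot: [0.694, 0.138, -0.138, -0.693]
force: [0.4, -0.4, 0.5]
finger_gap: 0.0512
```

Run:
```python
from sk import *
s=st();C={}
for n in('top','side'):
    c=cams.camera(n);save(c,n+'20');C[n]=c
R=pickle.load(open('R.pkl','rb'))
J=R['jig']
def m(x): return jig(J)[:3]+[(l+3,P) for l,P in sinkat(.018)(x)]
for l,cs in(('both',C),('top',['top']),('side',['side'])):
    x,e=fit([(C[n],win(C[n],J[0],J[1],26,.03)) for n in cs],m,8,[.6532,.0037,.397+np.pi/2],[.005,.005,.1]);print('sink',l,x.round(4),'yaw-90',round(x[2]-np.pi/2,3),round(e,1))
for l,cs in(('both',C),('top',['top']),('side',['side'])):
    x,e=fit([(C[n],win(C[n],.5115,-.2414,34,.072)) for n in cs],brush,2,R['brush'],[.005,.005,.1],yel);print('brush',l,x.round(4),round(e,1))
    x,e=fit([(C[n],win(C[n],*R['pot'],16)) for n in cs],pot,4,R['pot'],[.005,.005]);print('pot',l,x.round(4))
for n,a,b,w,h in(('top',150,110,150,112),('side',170,130,150,112)):
    cv2.imwrite('pics/%s20c.png'%n,cv2.cvtColor(cv2.resize(C[n]['image'][b:b+h,a:a+w],None,fx=5,fy=5,interpolation=2),cv2.COLOR_RGB2BGR))
```

```text
{'t': 27.175, 'joint_pos': [-0.414, 0.434, 0.076, 1.722, -0.036, 0.987, 0.068], 'tcp_pos': [0.577, 0.185, 0.212], 'eef_rot': [0.694, 0.138, -0.138, -0.693], 'force': [0.421, -0.387, 0.518], 'finger_gap': 0.051}
sink both [0.6538 0.0039 1.9652] yaw-90 0.394 817.6
sink top [0.6536 0.0044 1.9635] yaw-90 0.393 338.1
sink side [0.6535 0.003  1.9565] yaw-90 0.386 474.9
brush both [ 0.5115 -0.2436  0.3205] 106.2
pot both [0.4459 0.0573]
brush top [ 0.5115 -0.2436  0.3196] 15.8
pot top [0.4464 0.0573]
brush side [ 0.5123 -0.2426  0.3246] 86.8
pot side [0.4477 0.1256]
```

View pics/top20c.png

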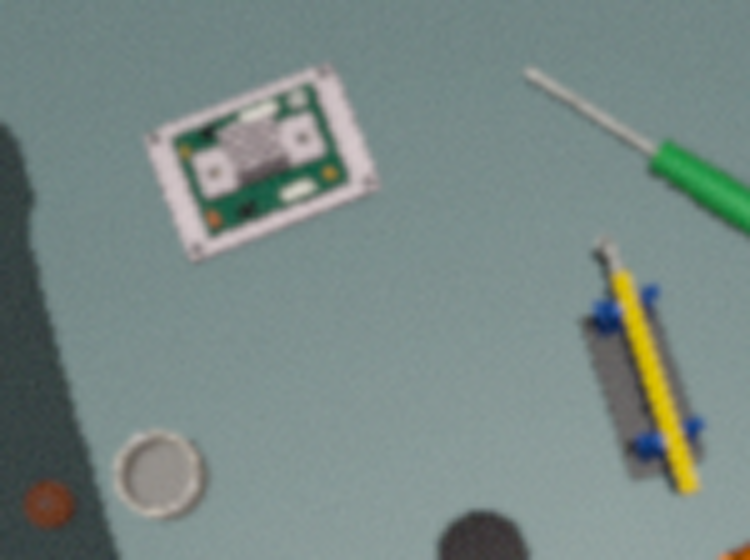

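View pics/side20c.png

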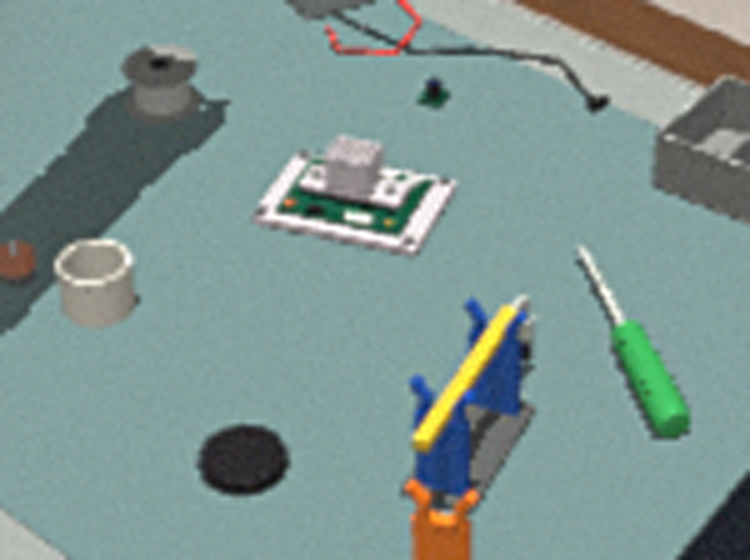

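View pics/top20.png

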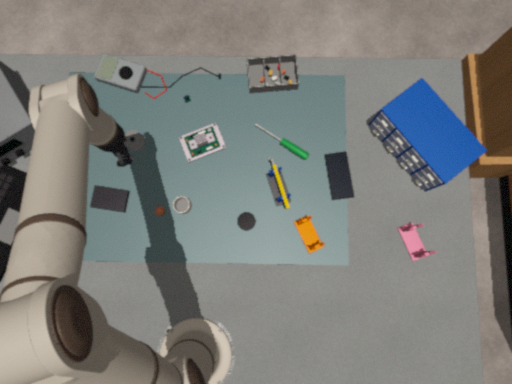

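The pictures show the sink flat on the chip with a pin visible in each hole (top crop (215,172) and (302,138)), the brush in both blue notches, the pot upright and the arm clear. Handing in.

```bash
python3 -c "
from plant import arm
print(arm.close_job(), arm.sense()['t'])"
```

```text
the job is handed in; nothing more can be done
the job is handed in; nothing more can be done
```

I carried out all the steps in order and handed the job in at about 27 s on the robot's clock. The hand-in reports no verdict, so what follows rests on my own checks.

- **Dip:** the bristle tip went to about 15–19 mm above the table inside the pot, at least 20 mm below its rim, and was held there. A side picture taken during the dip shows the ferrule inside the pot.
- **Dab:** the tip pressed about 2 N, within about 2 mm of the chip's fitted centre. The force rose when I pressed 2 mm deeper, which confirms contact.
- **Brush:** it lies in both blue notches, let go. It is about 2 mm and 0.003 rad from where it started.
- **Heat sink:** I lowered it over both pins with no side load until it touched the chip (+5.7 N, at the same tool height as at pickup). The final fit puts it within 1 mm and 0.01 rad of the chip's pose. A pin shows in each hole.
- **Pot and other things:** the pot is upright and moved less than 1 mm. The bystanders look unmoved, judged by eye in the last pictures only.

**Check that disagreed:** the final pot fit from the side camera alone gave a position about 70 mm off. I take this as a failed fit caused by the arm's shadow. The top camera, the two-camera fit and the pictures all put the pot at its start. The two cameras otherwise differed by about 1–2 mm, within their stated calibration.

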